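Hang the lift-off door on its control box and shut it

ROBOT

A 6-joint arm with a two-finger parallel gripper is mounted at the origin on a cart in front of the work surface, level with it; the furniture and walls round the work are solid. World frame = base frame: x ahead of the robot, y to its left, z up, the work surface at z = 0. Lengths are in m, angles in degrees, forces in N, time in s.
With the tool pointing down it reaches from about 0.25 to 0.725 m from the base axis. Payload 9.7 kg.
Tool frame: the origin (TCP) lies between the finger pads; the fingertips stand 11 mm ahead of it and the grasp point (between the pads) lies 8 mm behind it; z points along the fingers, x is the direction in which the jaws open and shut, and the axes are right-handed (so a half turn about z gives the same grasp; the last joint's range is limited). The gripper opens to 85 mm and grips with 20 to 120 N. Pads are 22 mm wide; open, the fingers measure 114 mm over their backs; the gripper's body (76 mm by 85 mm) begins 54 mm behind the grasp point. The pads swing forward as they close: fully open they stand 13 mm farther back than shut.
Start: joints at [-67.666, 4.979, 10.078, 95.1, 0, 90], TCP at [0.209, -0.509, 0.242] pointing down, gripper open.
Joint ranges: [-179.16, 179.16], [-48.56, 103.87], [-65.8, 70.77], [-126.05, 130.52], [-82.76, 87.17], [-180, 180]. Speed limits (degrees/s): [127.2, 127.2, 147.25, 180, 180, 180].

INTERFACE

Orientations are given as [roll, pitch, yaw] about the fixed x, y, z axes, in that order (R = Rz(yaw) Ry(pitch) Rx(roll)).
In Python, from workcell import get_obs, camera, job_done gives the robot as it stands.
- The arm moves only by the tool arm_command, never from a script. Its argument "increments" is a list of rows, each a list of 2 entries, a list of its own where there are three numbers: the shift along the tool's x, y, z in units of 25 mm (1.0 is 25 mm), then the turn about the tool's z in units of 6 degrees (1.0 is 6 degrees). In form: [[[dx, dy, dz], roll], ...]. A call has 1 to 5 rows; each row is the pose to reach, as a shift and turn from the pose measured when the call began, along the tool's axes at that moment; what a row does not reach only later rows make up. A row lasts 1/10 s, in which the tool goes at most 50 mm and 8.59 degrees, less where a joint would pass 70% of its speed; a pose out of reach is approached as far as the arm can. A call with a gripper value outside its range is refused whole. "claw" is the closure, from -1 (fully open) to 1 (shut), so that 0 is half open, set as the call begins (left out, the last holds). The fingers move at their own pace and stop on an object; "force" is the grip in N (left out, the last holds). Time passes only in rows, so rows that repeat a pose let the fingers close. It gives the time, the measured TCP pose, the force and the opening at its end, in the units of the state.
- get_obs(): the state, without advancing time (a new reading comes with each control period).
- camera(name): name is "scene" or "top" or "wrist"; returns a dict with "frame" (400x640x3 uint8, red, green, blue), "range_z" (400x640 float32, m along the optical axis (not along the pixel's ray), 0 where there is no reading), "K" (3x3 intrinsics, pixels), "k1" (the pictures are not rectified: a ray, as slopes to the right and down, at radius r is drawn at 1 + k1 r^2 times it, then the intrinsics apply), "R" (3x3) and "t" (3): a world point X has camera coordinates R X + t; the wrist camera has in their place "hand_eye" (4x4, takes a point from camera to tool coordinates, whose origin is the TCP and whose axes are the tool frame's). Camera axes: x right, y down, z forward; pixel columns grow to the right and rows downward; lengths in m; the calibration is good to about 2 mm. A picture is of the moment at which its call begins: read the wrist's pose just before it.
- job_done(): hands the job in, once; it reports no verdict.
The state is a dict: "time": time; "q": joint angles; "qd": joint speeds; "joint_efforts": joint torques, N m; "ee_pos": TCP position; "tcp_rot": TCP orientation; "wrist_force": force on the tool from outside, world axes, zero at the start; "torque": the same for the moment, N m; "opening": finger opening in m.
Only numpy, scipy, OpenCV 4.12 (cv2) and the standard library are available. Lean on these libraries where they do the work, as an engineer would, in place of code of your own. Each camera call takes 0.05 s, during which the arm holds its last target.

TASK

The door of the small grey control box has been taken off and stands in the wooden rack, beside a plain slotted panel. Hang the door back on the box: hold it open, lower it so that both knuckles drop fully over the two hinge pins together, then swing it shut flat against the box front and let go. Leave the slotted panel and everything else on the bench where it is.

Things in the scene. Friction and masses are not known exactly. Their poses are not given: they have to be found in the camera images.
- enclosure: Grey steel control box, open at the front, fixed to the bench: 100 deep (x), 140 wide (y), 151 high mm. Origin at the centre of its underside; x points to its back (the front is the -x face, 50 mm from the origin), y to its left as seen from the front. The hinge pins stand one above the other on an axis at x = -57, y = +78 mm. Shut, the door has the box's directions, its origin at -57, -3, 12 mm.
- hood (a point): Middle of the front edge of the hood: the 4 mm thick roof overhangs the front by 12 mm (flush with the shut door), over box y = -70 to +60 mm, underside 147 mm above the bench. The shut door has only 5 mm above it under the hood, so the door goes on or off only while it stands open, about 60 to 110 degrees from shut. Two black cable glands stand on the roof near its back, top at 161 mm.
- pin_lower (a point): Foot of the lower hinge pin, on top of its steel strap, 30 mm above the bench. The pin is upright, 8 mm thick, 16 mm tall, pointed over its top 5 mm. Axes as the box's.
- pin_upper (a point): Foot of the upper hinge pin, on top of its steel strap, 110 mm above the bench. The pin is upright, 8 mm thick, 16 mm tall, pointed over its top 5 mm. Its strap is 6 mm thick, so the door comes in sideways from the front: the lower knuckle goes under this strap and over the lower pin's tip, each knuckle's underside 18 to 55 mm above its own pin's foot.
- door_center (a point): Centre of the door's panel. The door is a loose grey steel panel 140 wide (y), 130 tall (z), 10 thick (x) mm, 0.2 to 0.4 kg; two knuckles on its hinge edge (+y), a black knob (18 mm across, 16 mm out) on its outer face (-x) near the free edge. x points from outer to inner face, y to the hinge edge, z up. It starts upright in a rack slot, hinge edge away from the robot.
- door_top (a point): Middle of the door's plain top edge, 130 mm above its lower edge: a good place to pinch it across its 10 mm thickness, as the door balances within 5 mm of here. Axes as the door's.
- door_push (a point): Point on the door's outer face, 105 mm from the hinge axis towards the free edge, 20 mm below the top edge. The hung door turns easily with slight friction and about 2 mm of play (its free edge sags up to 7 mm), stays where it is left unless flung, and shuts when pushed near here (much lower, the gripper body meets the hood). Axes as the door's.
- knuckle_lower (a point): Centre of the underside of the door's lower knuckle, 18 mm above the door's lower edge. The knuckle is an upright steel barrel 17 mm across and 16 mm tall with an 11.5 mm through bore, in the mid-plane of the panel, 11 mm beyond its hinge edge (81 mm from the panel's middle). Axes as the door's. Hung home, it coincides with pin_lower.
- knuckle_upper (a point): Centre of the underside of the door's upper knuckle, 98 mm above the door's lower edge. The knuckle is an upright steel barrel 17 mm across and 16 mm tall with an 11.5 mm through bore, in the mid-plane of the panel, 11 mm beyond its hinge edge (81 mm from the panel's middle). Axes as the door's. Hung home, it coincides with pin_upper.
- rack: Plywood panel rack fixed to the bench, 90 mm long (x, along the slots), 136 mm across (y). Two open-ended slots 13 mm wide and 25 mm deep lie at y = +45 and y = -45 mm; slot floor 10 mm, top 35 mm above the bench. Origin at the centre of its underside. The door stands in one slot (which one varies), the slotted panel in the other.
- panel_center (a point): Centre of the other panel in the rack, to be left alone: plain grey plate 130 mm wide (y), 115 mm tall (z), 10 mm thick (x), with four dark ventilation slits, no knuckles and no knob.
- tape_roll: Amber tape roll, 69 mm across, 12 mm high, lying flat; origin at the centre of its underside. Bystander.
- heatsink: Aluminium finned heatsink 30x45x23 mm; origin at the centre of its underside. Bystander.
- driver: Screwdriver 170 mm long with yellow handle, 21 mm thick, lying along its y axis; origin at the middle of its length, on the bench. Bystander.
- cell: AA cell, 14 mm thick, 50 mm long (along its y), lying; origin at its middle, on the bench. Bystander.
- marker: Marker pen with blue cap, 131 mm long (along its y), 15 mm thick, lying; origin at its middle, on the bench. Bystander.
- plier: Pliers with blue handles, 162 mm long (along their y), 52 mm wide, 11 mm thick, lying flat; origin at the middle, on the bench. Bystander.

How it is judged (in metres and radians):
On the way:
1. the door is hung: both knuckles fully down on their pins while the door stands open (more than 25 degrees) (horizontal distance between knuckle_lower and pin_lower below 0.004 m and z of knuckle_lower in the frame of pin_lower between -0.003 and 0.004 m and horizontal distance between knuckle_upper and pin_upper below 0.004 m and z of knuckle_upper in the frame of pin_upper between -0.003 and 0.004 m and angle between the y axis of door_center and the y axis of enclosure, either way round above 0.45 rad), for 0.2 s.
At the end, for the whole second after the job is handed in: Both knuckles are down on their pins (undersides within 4 mm of the pin feet in height and sideways), the door is upright, shut against the box front to within 0.07 rad (about 10 mm at its free edge), at rest and released (horizontal distance between knuckle_lower and pin_lower below 0.004 m and z of knuckle_lower in the frame of pin_lower between -0.003 and 0.004 m and horizontal distance between knuckle_upper and pin_upper below 0.004 m and z of knuckle_upper in the frame of pin_upper between -0.003 and 0.004 m and angle between the y axis of door_center and the y axis of enclosure, either way round below 0.07 rad and y of door_center in the frame of enclosure below 0.02 m and x of door_center in the frame of enclosure above -0.066 m and angle between door_center's own z axis and vertical below 0.1 rad and angular speed of door below 0.1 rad/s); the robot touches nothing.
It fails at once if the slotted panel is taken or knocked (its centre more than 30 mm from where it stood) (distance of panel_center from where it was at the start of the episode above 0.03 m).
It fails at once if a bystander on the bench is pushed more than 40 mm (distance of any of tape_roll, heatsink, driver, cell, marker, plier from where it was at the start of the episode above 0.04 m).
It also fails if it takes over 51 s, if anything falls off the work surface, if the arm or the gripper's body presses on something with over 40 N, if the wrist force passes 120 N, or if a joint passes its speed limit or range.

## Working session

There is one attempt and no reset: what is moved stays moved. The work goes in short steps, Python scripts to look and compute and a tool call to move; the robot and the scene stay as the last step left them, time stands still between calls to the robot, and variables do not carry over. Pictures are saved under pics/ and viewed, and the job is handed in when it is done.

Besides the shell and the picture viewer there is one more tool, called after ">>>" by a JSON object that holds its "fn" and its "kwargs", one argument or row to a line. arm_command: Moves the arm, as the interface text tells. Its arguments: {"type":"object","properties":{"increments":{"type":"array"},"claw":{"type":"number"},"force":{"type":"number"}},"required":["increments"]}

```bash
ls; mkdir -p pics; cat > h.py <<'E'
import numpy as np, cv2
from workcell import get_obs, camera
def save(c,n): cv2.imwrite(f'pics/{n}.png', c['frame'][:,:,::-1])
E
python3 - <<'E'
from h import *
print(get_obs())
for n in ['scene','top','wrist']:
    c=camera(n); save(c,n+'0'); np.savez(n+'0.npz',**c)
    print(n,{k:(v if k not in('frame','range_z') else v.shape) for k,v in c.items()})
E
```

```text
pics
{'time': 0.0, 'q': array([-6.76680873e+01,  5.00876097e+00,  1.00340121e+01,  9.50972110e+01,
        6.11361628e-04,  8.99988210e+01]), 'qd': array([ 0.15527058, -0.00245582,  0.07792008,  0.1025697 ,  0.02944518,
        0.02145038]), 'joint_efforts': array([-3.94074877e-04, -5.20390606e+01,  4.64804149e+01,  1.61366706e-02,
        7.31939599e-05, -2.47799989e-05]), 'ee_pos': array([ 0.20890963, -0.5085596 ,  0.24160153]), 'tcp_rot': array([-1.79999387e+02,  7.19598617e-02, -6.76669084e+01]), 'wrist_force': array([-1.0310205 , -0.51743917,  0.25937174]), 'torque': array([ 0.00913221, -0.02340376,  0.00558567]), 'opening': 0.08574754786350308}
scene {'frame': (400, 640, 3), 'range_z': (400, 640), 'K': array([[477.67005726,   0.        , 321.18081728],
       [  0.        , 477.67005726, 201.02000038],
       [  0.        ,   0.        ,   1.        ]]), 'k1': -0.004921787905112451, 'R': array([[-0.49484943, -0.86876098, -0.01945274],
       [-0.45524642,  0.27824799, -0.8457711 ],
       [ 0.74018561, -0.40967355, -0.53319118]]), 't': array([0.16762527, 0.38140936, 0.82928445]
[... 342 characters left out ...]
,
       [ 0.17373745, -0.01512571, -0.98467584]]), 't': array([-0.10904564,  0.54888512,  1.23701137])}
wrist {'frame': (400, 640, 3), 'range_z': (400, 640), 'K': array([[332.25527913,   0.        , 321.95479008],
       [  0.        , 332.25527913, 205.73768446],
       [  0.        ,   0.        ,   1.        ]]), 'k1': 0.015279920452800752, 'hand_eye': array([[ 9.99999732e-01,  7.15051657e-04, -1.54273920e-04,
         5.03060638e-04],
       [-6.39328557e-04,  9.56817595e-01,  2.90688288e-01,
        -7.30489774e-02],
       [ 3.55469143e-04, -2.90688112e-01,  9.56817796e-01,
        -1.32451897e-01],
       [ 0.00000000e+00,  0.00000000e+00,  0.00000000e+00,
         1.00000000e+00]])}
```

View pics/scene0.png

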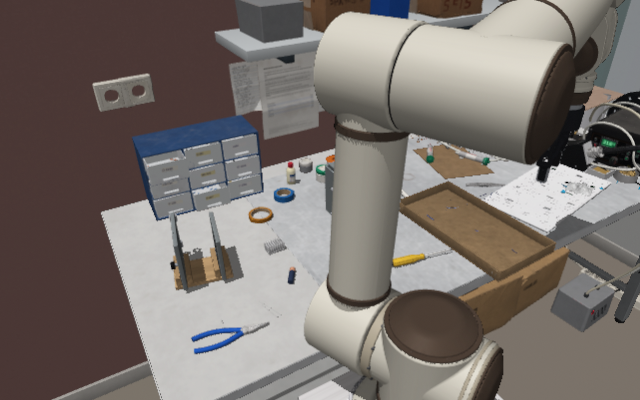

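View pics/top0.png

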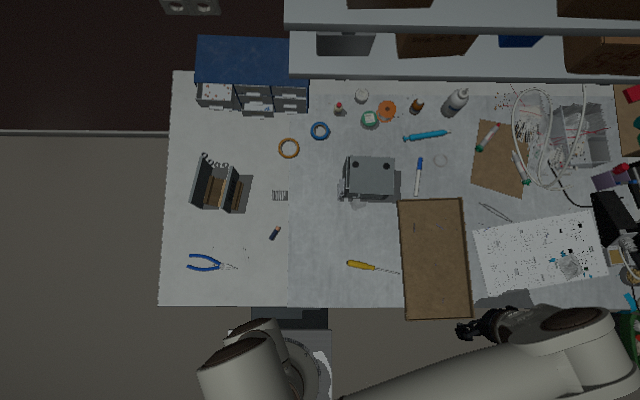

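View pics/wrist0.png

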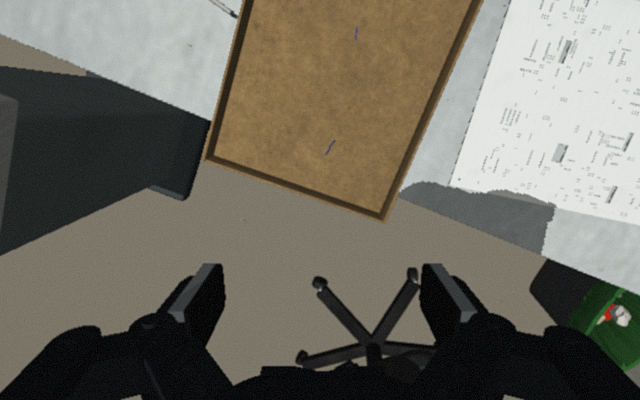

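```bash
cat >> h.py <<'E'
from scipy.spatial.transform import Rotation as Ro
def load(n): 
    d=np.load(n+'.npz'); return {k:d[k] for k in d.files}
def cam_pose(c,obs=None):
    "returns Rcw,(origin) : X = A p + o"
    if 'hand_eye' in c:
        R=Ro.from_euler('xyz',c['tcp_rot'],degrees=True).as_matrix() ; p=c['ee_pos']
        return R@c['hand_eye'][:3,:3], R@c['hand_eye'][:3,3]+p
    return c['R'].T, -c['R'].T@c['t']
def slopes(c,uv):
    return cv2.undistortPoints(np.array(uv,float).reshape(-1,1,2),c['K'],np.array([float(c['k1']),0,0,0])).reshape(-1,2)
def ray(c,uv):
    s=slopes(c,uv); A,o=cam_pose(c)
    return o, np.c_[s,np.ones(len(s))]@A.T
def onplane(c,uv,z):
    o,d=ray(c,uv); return o+d*((z-o[2])/d[:,2])[:,None]
def cloud(c):
    h,w=c['range_z'].shape
    u,v=np.meshgrid(np.arange(w),np.arange(h)); 
    o,d=ray(c,np.c_[u.ravel(),v.ravel()]); P=o+d*c['range_z'].reshape(-1,1)
    P[c['range_z'].ravel()==0]=np.nan
    return P.reshape(h,w,3)
def grab(n,name):
    ob=get_obs(); c=camera(n)
    if n=='wrist': c['tcp_rot']=ob['tcp_rot']; c['ee_pos']=ob['ee_pos']
    np.savez(name+'.npz',**c); save(c,name); return c
def crop(c,x0,x1,y0,y1,name,f=None):
    f=f or min(800/(x1-x0),600/(y1-y0)); im=c['frame'][y0:y1,x0:x1,::-1]
    cv2.imwrite(f'pics/{name}.png',cv2.resize(im,None,fx=f,fy=f,interpolation=cv2.INTER_CUBIC))
def proj(c,X):
    A,o=cam_pose(c); p=(np.atleast_2d(X)-o)@A
    return cv2.projectPoints(p.reshape(-1,1,3),np.zeros(3),np.zeros(3),c['K'],np.array([float(c['k1']),0,0,0]))[0].reshape(-1,2)
E
python3 - <<'E'
from h import *
t=load('top0'); s=load('scene0')
crop(t,180,300,140,230,'topc'); crop(t,320,420,140,215,'topb'); crop(s,150,250,200,300,'scc')
P=cloud(t)
for n,(u,v) in dict(rackL=(200,180),gl=(356,163),roof=(370,180),bench=(300,220),left=(206,165),right=(232,187)).items(): print(n,P[v,u].round(4))
E
```

```text
rackL [0.5957 0.2381 0.1048]
gl [ 0.6356 -0.2235  0.1658]
roof [ 0.5886 -0.265   0.1529]
bench [ 0.4892 -0.0604  0.0052]
left [0.6463 0.2266 0.0887]
right [0.582  0.1483 0.071 ]
```

View pics/topc.png

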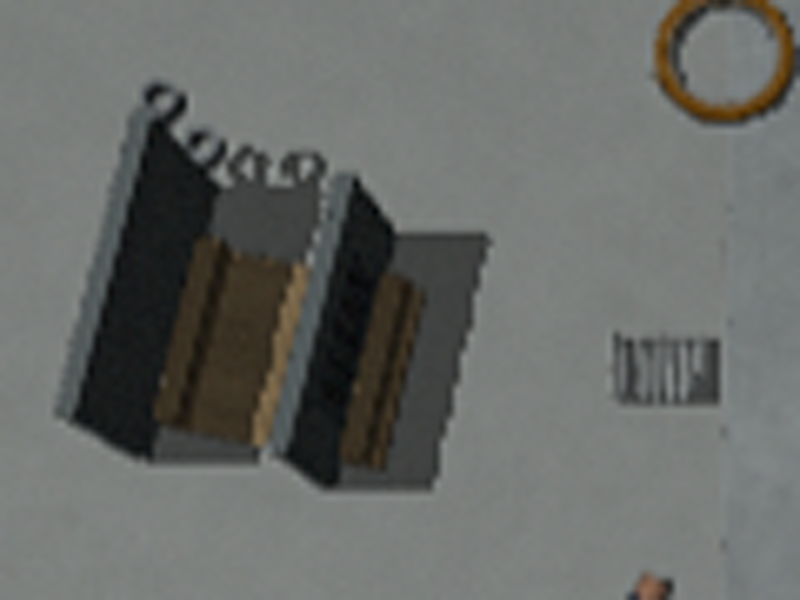

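View pics/topb.png

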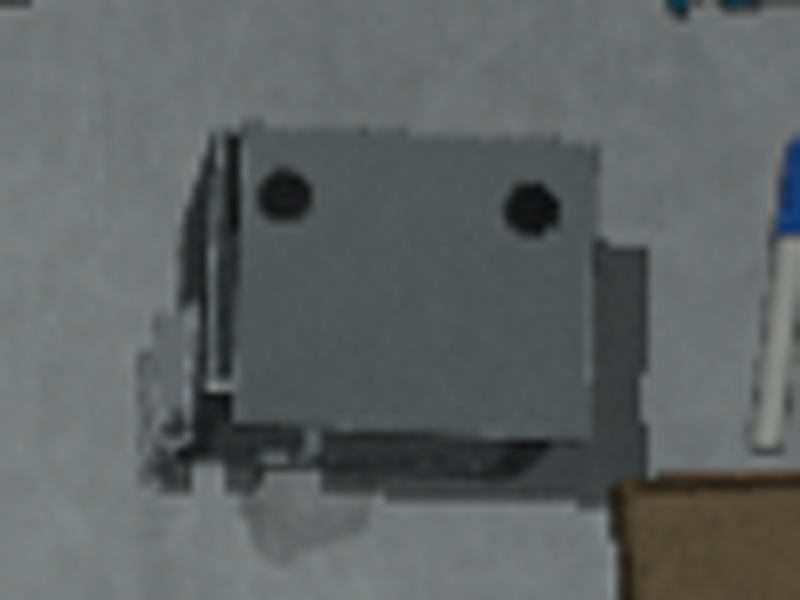

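View pics/scc.png

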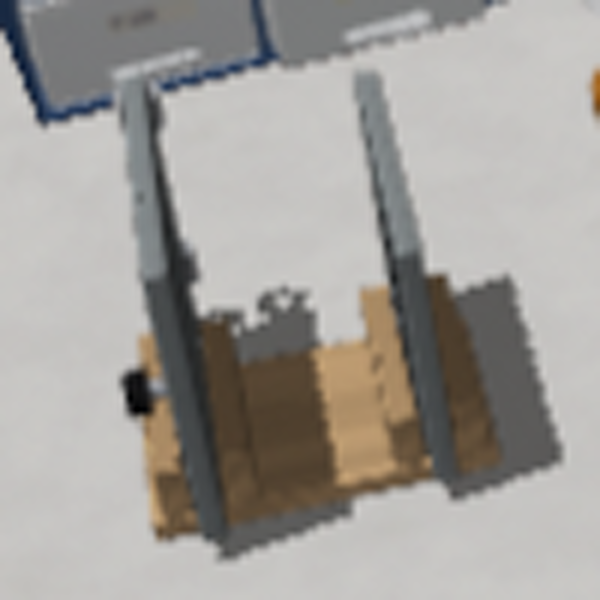

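```bash
python3 - <<'E'
from h import *
t=load('top0')
def c8(u,v,x0=320,y0=140,f=8.): return ((u+.5)/f-.5+x0,(v+.5)/f-.5+y0)
print('roof',onplane(t,[c8(240,125),c8(598,147),c8(592,440),c8(235,425)],.151).round(4).tolist())
print('glands',onplane(t,[c8(285,195),c8(531,208)],.161).round(4).tolist())
f=800/120
d=lambda u,v:c8(u,v,180,140,f)
print('door',onplane(t,[d(142,110),d(155,112),d(58,412),d(75,418)],.140).round(4).tolist())
print('knuck',onplane(t,[d(165,105)],.124).round(4).tolist())
print('panel',onplane(t,[d(338,178),d(353,176),d(272,448),d(290,452)],.125).round(4).tolist())
E
```

```text
roof [[0.6631, -0.2067, 0.151], [0.6557, -0.338, 0.151], [0.5464, -0.3326, 0.151], [0.5511, -0.2037, 0.151]]
glands [[0.6341, -0.2217, 0.161], [0.6299, -0.3108, 0.161]]
door [[0.6598, 0.2297, 0.14], [0.659, 0.224, 0.14], [0.5246, 0.2589, 0.14], [0.5221, 0.2515, 0.14]]
knuck [[0.6668, 0.224, 0.124]]
panel [[0.6336, 0.1455, 0.125], [0.6345, 0.1389, 0.125], [0.5118, 0.1695, 0.125], [0.5101, 0.1616, 0.125]]
```

```bash
cat >> h.py <<'E'
def inc(target,yaw):
    "increments (units) from the measured pose to world TCP target & tool-x heading yaw (tool down)"
    ob=get_obs(); R=Ro.from_euler('xyz',ob['tcp_rot'],degrees=True)
    d=R.inv().apply(np.array(target)-ob['ee_pos'])/.025
    Rt=Ro.from_euler('xyz',[180,0,yaw],degrees=True)
    r=(R.inv()*Rt).as_rotvec(degrees=True)
    print('pose',ob['ee_pos'].round(4),ob['tcp_rot'].round(2),'t',round(ob['time'],2),'open',round(ob['opening'],4),'F',ob['wrist_force'].round(1),'q',ob['q'].round(0))
    print('inc',d.round(3),'roll',(r[2]/6).round(3),'resid tilt',r[:2].round(2))
E
python3 -c "
from h import *
inc([.53,.25,.28],78)"
```

```text
pose [ 0.2089 -0.5086  0.2417] [ 1.800e+02  6.000e-02 -6.767e+01] t 0.15 open 0.0856 F [ 0.4 -0.5 -0.2] q [-68.   5.  10.  95.  -0.  90.]
inc [-23.189 -23.41   -1.507] roll -24.278 resid tilt [-0.07  0.02]
```

>>> {"fn": "arm_command", "kwargs": {
  "increments": [
    [[-23.2,-23.4,-1.6],-24.3],
    [[-23.2,-23.4,-1.6],-24.3],
    [[-23.2,-23.4,-1.6],-24.3],
    [[-23.2,-23.4,-1.6],-24.3],
    [[-23.2,-23.4,-1.6],-24.3]
  ],
  "claw": -1
}}

```text
time: 0.65
ee_pos: [0.3063, -0.2769, 0.2544]
tcp_rot: [-180.0, -0.0, -24.4]
wrist_force: [1.0, -0.5, 1.0]
opening: 0.0856
```

```bash
python3 -c "
from h import *
inc([.53,.25,.28],78)"
```

```text
pose [ 0.3063 -0.2769  0.2544] [-1.7997e+02 -1.0000e-02 -2.4380e+01] t 0.65 open 0.0856 F [ 1.  -0.5  1. ] q [-42. -13.  -6.  98.   0.  72.]
inc [ -0.55  -22.89   -1.015] roll -17.063 resid tilt [-0.01 -0.03]
```

>>> {"fn": "arm_command", "kwargs": {
  "increments": [
    [[-0.55,-22.9,-1],-17],
    [[-0.55,-22.9,-1],-17],
    [[-0.55,-22.9,-1],-17],
    [[-0.55,-22.9,-1],-17],
    [[-0.55,-22.9,-1],-17]
  ]
}}

```text
time: 1.15
ee_pos: [0.4038, -0.0467, 0.2655]
tcp_rot: [180.0, -0.0, 18.6]
wrist_force: [1.0, -0.8, 1.2]
opening: 0.0856
```

```bash
python3 -c "
from h import *
inc([.53,.25,.28],78)"
```

```text
pose [ 0.4038 -0.0467  0.2655] [ 1.7999e+02 -5.0000e-02  1.8630e+01] t 1.15 open 0.0856 F [ 1.  -0.8  1.2] q [ -7. -14.  -5.  99.   0.  65.]
inc [ 8.576 -9.631 -0.573] roll -9.895 resid tilt [ 0.03 -0.04]
```

>>> {"fn": "arm_command", "kwargs": {
  "increments": [
    [[8.6,-9.6,-0.6],-9.9],
    [[8.6,-9.6,-0.6],-9.9],
    [[8.6,-9.6,-0.6],-9.9],
    [[8.6,-9.6,-0.6],-9.9],
    [[8.6,-9.6,-0.6],-9.9]
  ]
}}

```text
time: 1.65
ee_pos: [0.5019, 0.1832, 0.2771]
tcp_rot: [180.0, -0.0, 61.6]
wrist_force: [0.7, -1.4, -0.2]
opening: 0.0855
```

```bash
python3 -c "
from h import *
inc([.53,.25,.28],78)"
```

```text
pose [0.5019 0.1832 0.2771] [ 1.7996e+02 -2.0000e-02  6.1630e+01] t 1.65 open 0.0855 F [ 0.7 -1.4 -0.2] q [20.  4. 13. 99. -0. 48.]
inc [ 2.886 -0.28  -0.115] roll -2.729 resid tilt [ 0.04 -0.02]
```

>>> {"fn": "arm_command", "kwargs": {
  "increments": [
    [[2.9,-0.3,-0.1],-2.7],
    [[2.9,-0.3,-0.1],-2.7],
    [[2.9,-0.3,-0.1],-2.7]
  ]
}}

```text
time: 1.95
ee_pos: [0.5302, 0.2535, 0.2777]
tcp_rot: [-179.9, 0.0, 78.2]
wrist_force: [0.7, -0.2, 0.3]
opening: 0.0854
```

```bash
python3 -c "
from h import *
c=grab('wrist','w1')
crop(c,100,600,0,400,'w1c',1.5)
inc([.53,.25,.28],78)"
```

```text
pose [0.5298 0.2518 0.2783] [-1.7994e+02  7.0000e-02  7.7920e+01] t 2.0 open 0.0853 F [-0.1  0.3  0.6] q [ 25.  11.  21. 100.  -0.  38.]
inc [-0.069  0.025 -0.067] roll -0.014 resid tilt [-0.06  0.07]
```

View pics/w1c.png

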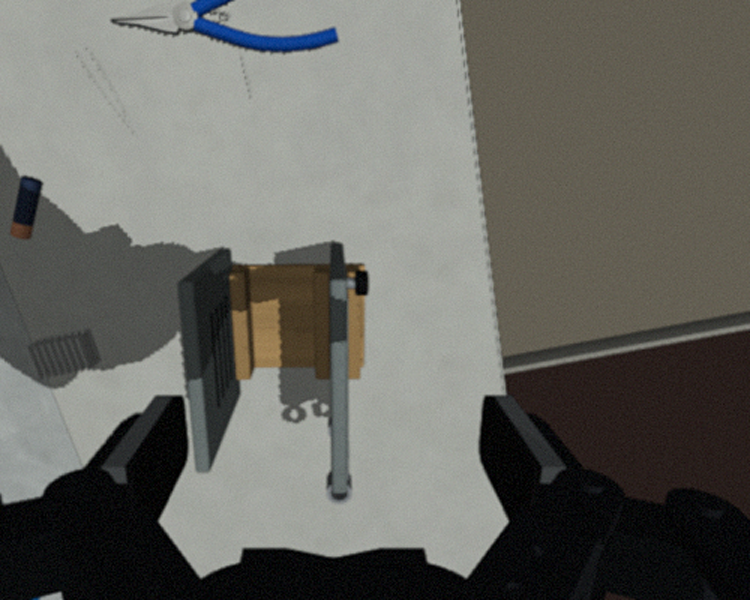

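```bash
python3 - <<'E'
from h import *
c=load('w1'); P=cloud(c)
for nm,(zl,zh),(yl,yh) in [('door',(.132,.15),(.2,.28)),('panel',(.118,.133),(.12,.19))]:
    m=(P[...,2]>zl)&(P[...,2]<zh)&(P[...,1]>yl)&(P[...,1]<yh)&(P[...,0]>.45)&(P[...,0]<.69)
    m=cv2.morphologyEx(m.astype(np.uint8),cv2.MORPH_OPEN,np.ones((3,3)))
    n,l,st,ce=cv2.connectedComponentsWithStats(m); k=1+np.argmax(st[1:,4]); m=l==k
    v,u=np.nonzero(m); Q=P[m]; print(nm,m.sum(),'z med',np.median(Q[:,2]).round(4))
    X=onplane(c,np.c_[u,v],.140 if nm=='door' else .125)[:,:2]
    r=cv2.minAreaRect((X*1000).astype(np.float32)); print(np.round(r[0],1),np.round(r[1],1),round(r[2],2)); print(cv2.boxPoints(r).round(1).tolist())
crop(c,280,370,170,345,'w1d',3.4)
E
```

```text
door 1553 z med 0.1404
[587.2 243.3] [  9.3 139.4] 78.67
[[517.9000244140625, 252.39999389648438], [654.5999755859375, 225.0], [656.5, 234.10000610351562], [519.7999877929688, 261.5]]
panel 1566 z med 0.1252
[570.  156.8] [ 11.6 130.2] 78.78
[[505.0, 163.6999969482422], [632.7000122070312, 138.39999389648438], [634.9000244140625, 149.8000030517578], [507.20001220703125, 175.10000610351562]]
```

View pics/w1d.png

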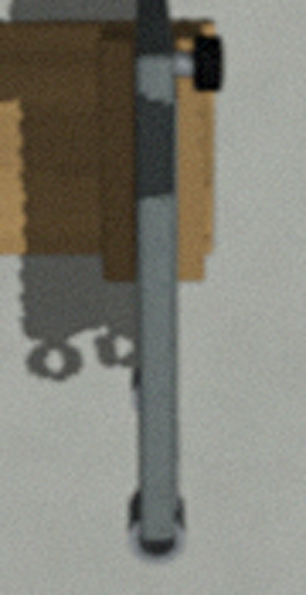

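```bash
python3 -c "
from h import *
inc([.555,-.185,.27],80)"
```

```text
pose [0.5298 0.2518 0.2783] [-1.7994e+02  7.0000e-02  7.7920e+01] t 2.0 open 0.0853 F [-0.1  0.3  0.6] q [ 25.  11.  21. 100.  -0.  38.]
inc [-16.873   4.645   0.347] roll -0.347 resid tilt [-0.06  0.06]
```

>>> {"fn": "arm_command", "kwargs": {
  "increments": [
    [[-16.9,4.6,0.3],-0.3],
    [[-16.9,4.6,0.3],-0.3],
    [[-16.9,4.6,0.3],-0.3],
    [[-16.9,4.6,0.3],-0.3],
    [[-16.9,4.6,0.3],-0.3]
  ]
}}

```text
time: 2.5
ee_pos: [0.5423, -0.002, 0.2753]
tcp_rot: [-180.0, 0.1, 79.5]
wrist_force: [0.6, 0.2, -0.4]
opening: 0.0854
```

```bash
python3 -c "
from h import *
inc([.555,-.185,.27],80)"
```

```text
pose [ 0.5423 -0.002   0.2753] [-1.7998e+02  7.0000e-02  7.9520e+01] t 2.5 open 0.0854 F [ 0.6  0.2 -0.4] q [-0.  5. 14. 99. -0. 10.]
inc [-7.106  1.831  0.218] roll -0.08 resid tilt [-0.02  0.07]
```

>>> {"fn": "arm_command", "kwargs": {
  "increments": [
    [[-7.1,1.8,0.2],-0.1],
    [[-7.1,1.8,0.2],-0.1],
    [[-7.1,1.8,0.2],-0.1],
    [[-7.1,1.8,0.2],-0.1],
    [[-7.1,1.8,0.2],-0.1]
  ]
}}

```text
time: 3.0
ee_pos: [0.5528, -0.1895, 0.2699]
tcp_rot: [-179.9, 0.1, 79.7]
wrist_force: [-0.1, 0.7, -0.2]
opening: 0.0855
```

```bash
python3 -c "
from h import *
c=grab('wrist','w2')
inc([.555,-.185,.27],80)
crop(c,100,600,0,400,'w2c',1.5)
print(proj(c,[[.557,-.185,.126],[.557,-.185,.046]]))"
```

```text
pose [ 0.5529 -0.1874  0.2703] [-1.7995e+02  7.0000e-02  7.9740e+01] t 3.05 open 0.0854 F [-0.8  0.1 -0.4] q [-19.  11.  19.  99.  -0.  -8.]
inc [0.111 0.064 0.01 ] roll -0.043 resid tilt [-0.05  0.07]
[[329.33703474 199.49340462]
 [327.95390756 179.79068033]]
```

View pics/w2c.png

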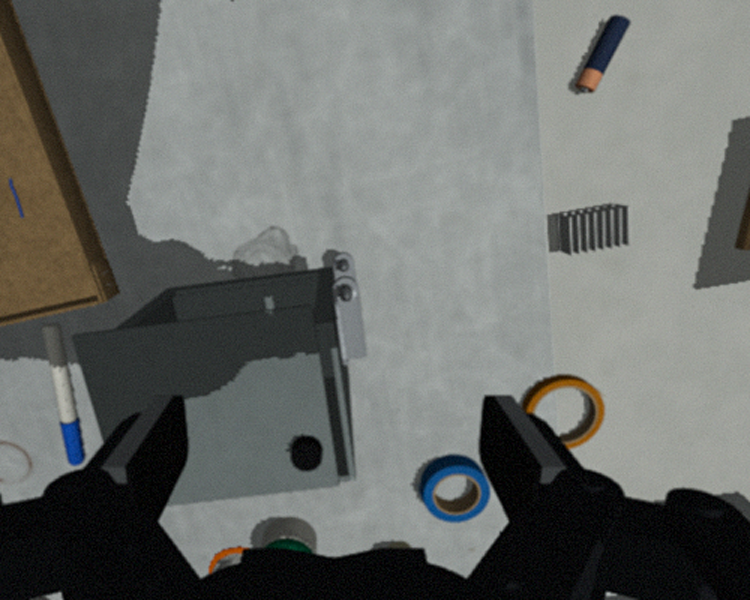

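```bash
python3 - <<'E'
from h import *
c=load('w2'); crop(c,290,350,155,250,'w2d',6)
P=cloud(c)
m=(P[...,2]>.143)&(P[...,2]<.158)
v,u=np.nonzero(m); X=onplane(c,np.c_[u,v],.151)[:,:2]; X=X[(X[:,0]>.5)]
print(len(X)); r=cv2.minAreaRect((X*1000).astype(np.float32)); print(r); print(cv2.boxPoints(r).round(1))
E
```

```text
15722
((602.57861328125, -264.3918151855469), (139.92530822753906, 113.20578002929688), 87.30804443359375)
[[ 542.8 -331.6]
 [ 655.8 -336.9]
 [ 662.4 -197.2]
 [ 549.3 -191.8]]
```

View pics/w2d.png

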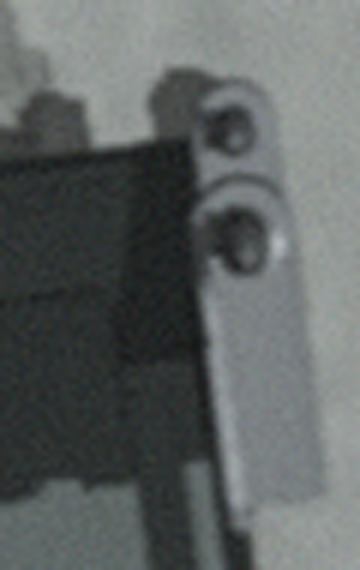

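```bash
python3 - <<'E'
from h import *
c=load('w2'); f=6.
q=lambda u,v:((u+.5)/f-.5+290,(v+.5)/f-.5+155)
print(onplane(c,[q(243,230)],.110).round(4),onplane(c,[q(235,119)],.030).round(4))
H=np.array([.5554,-.1841])
for z in (.03,.046,.110,.126):
    p=proj(c,[[*H,z]])[0]; print(z,((p-[290,155]+.5)*6-.5).round(0))
# tray corner, driver from top
t=load('top0')
print('tray corner',onplane(t,[(398,202)],.0).round(3),onplane(t,[(398,202)],.05).round(3),'driver',onplane(t,[(346,262),(400,274)],.01).round(3))
P=cloud(c); 
E
```

```text
[[ 0.5555 -0.1837  0.11  ]] [[ 0.5545 -0.1834  0.03  ]]
0.03 [232. 124.]
0.046 [234. 142.]
0.11 [241. 230.]
0.126 [243. 258.]
tray corner [[ 0.551 -0.378  0.   ]] [[ 0.542 -0.367  0.05 ]] driver [[ 0.357 -0.206  0.01 ]
 [ 0.32  -0.375  0.01 ]]
```

```bash
python3 -c "
from h import *
inc([.5872,.2433,.24],78.7)"
```

```text
pose [ 0.5529 -0.1874  0.2703] [-1.7995e+02  7.0000e-02  7.9740e+01] t 3.05 open 0.0854 F [-0.8  0.1 -0.4] q [-19.  11.  19.  99.  -0.  -8.]
inc [17.2   -1.719  1.19 ] roll 0.174 resid tilt [-0.05  0.07]
```

>>> {"fn": "arm_command", "kwargs": {
  "increments": [
    [[17.2,-1.7,1.2],0.2],
    [[17.2,-1.7,1.2],0.2],
    [[17.2,-1.7,1.2],0.2],
    [[17.2,-1.7,1.2],0.2],
    [[17.2,-1.7,1.2],0.2]
  ]
}}

```text
time: 3.55
ee_pos: [0.5725, 0.0663, 0.2532]
tcp_rot: [-180.0, 0.1, 78.5]
wrist_force: [0.9, -0.4, -0.2]
opening: 0.0857
```

```bash
python3 -c "
from h import *
inc([.5872,.2433,.24],78.7)"
```

```text
pose [0.5725 0.0663 0.2532] [-1.7999e+02  5.0000e-02  7.8470e+01] t 3.55 open 0.0857 F [ 0.9 -0.4 -0.2] q [ 7.  9. 16. 97. -0. 18.]
inc [ 7.054 -0.84   0.522] roll -0.039 resid tilt [-0.01  0.05]
```

>>> {"fn": "arm_command", "kwargs": {
  "increments": [
    [[7.05,-0.84,0.5],0],
    [[7.05,-0.84,0.5],0],
    [[7.05,-0.84,0.5],0],
    [[7.05,-0.84,0.5],0],
    [[7.05,-0.84,0.5],0]
  ]
}}

```text
time: 4.05
ee_pos: [0.5857, 0.2474, 0.2398]
tcp_rot: [-179.9, 0.0, 78.7]
wrist_force: [0.3, 0.4, -0.4]
opening: 0.0851
```

```bash
python3 -c "
from h import *
c=grab('wrist','w3'); inc([.5872,.2433,.118],78.7)
P=cloud(c); m=(P[...,2]>.132)&(P[...,2]<.15)&(P[...,1]>.2)&(P[...,1]<.28)&(P[...,0]>.45)&(P[...,0]<.69)
n,l,st,ce=cv2.connectedComponentsWithStats(m.astype(np.uint8)); k=1+np.argmax(st[1:,4]); m=l==k
v,u=np.nonzero(m); r=cv2.minAreaRect((onplane(c,np.c_[u,v],.140)[:,:2]*1000).astype(np.float32)); print(r,np.median(P[m][:,2]))
"
```

```text
pose [0.5859 0.2454 0.2403] [-1.7995e+02  7.0000e-02  7.8600e+01] t 4.1 open 0.0855 F [-1.  -0.6 -0.2] q [23. 17. 24. 97. -0. 34.]
inc [-0.066  0.071  4.89 ] roll -0.017 resid tilt [-0.05  0.07]
((588.7208862304688, 243.22061157226562), (9.524333000183105, 138.7529754638672), 78.8404769897461) 0.14047013125121233
```

View pics/w3.png

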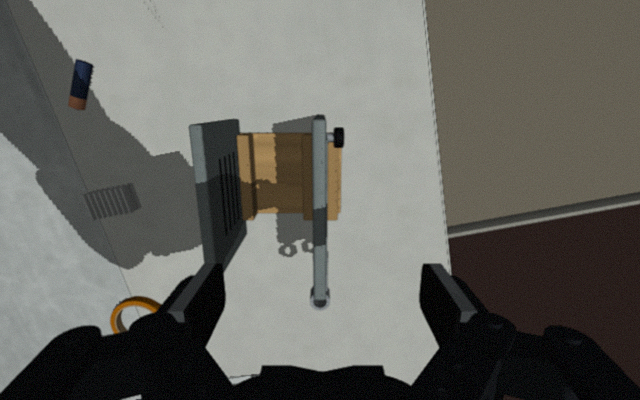

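>>> {"fn": "arm_command", "kwargs": {
  "increments": [
    [[-0.06,0.1,1.5],0],
    [[-0.06,0.1,3.0],0],
    [[-0.06,0.1,4.2],0],
    [[-0.06,0.1,4.9],0],
    [[-0.06,0.1,4.9],0]
  ]
}}

```text
time: 4.6
ee_pos: [0.5862, 0.2418, 0.1155]
tcp_rot: [-179.8, 0.2, 78.5]
wrist_force: [0.2, -0.3, 1.0]
opening: 0.0854
```

```bash
python3 -c "
from h import *
inc([.588,.2433,.118],78.8)"
```

```text
pose [0.5862 0.2418 0.1155] [-179.75    0.21   78.5 ] t 4.6 open 0.0854 F [ 0.2 -0.3  1. ] q [22. 16.  9. 83. -0. 34.]
inc [ 0.074  0.058 -0.102] roll -0.05 resid tilt [-0.25  0.21]
```

>>> {"fn": "arm_command", "kwargs": {
  "increments": [
    [[0.07,0.06,-0.1],0],
    [[0.07,0.06,-0.1],0],
    [[0.07,0.06,-0.1],0],
    [[0.07,0.06,-0.1],0],
    [[0.07,0.06,-0.1],0]
  ],
  "claw": 1,
  "force": 60
}}

```text
time: 5.1
ee_pos: [0.5882, 0.2433, 0.1185]
tcp_rot: [-179.8, 0.2, 78.5]
wrist_force: [0.8, 2.8, 1.4]
opening: 0.0121
```

```bash
python3 -c "
from h import *
inc([.588,.2433,.118],78.8)"
```

```text
pose [0.5882 0.2433 0.1185] [-179.78    0.19   78.5 ] t 5.1 open 0.0121 F [0.8 2.8 1.4] q [22. 16. 10. 83. -0. 34.]
inc [-0.001 -0.008  0.019] roll -0.051 resid tilt [-0.22  0.19]
```

>>> {"fn": "arm_command", "kwargs": {
  "increments": [
    [[0,0,0],0],
    [[0,0,0],0],
    [[0,0,0],0]
  ]
}}

```text
time: 5.4
ee_pos: [0.5882, 0.2433, 0.1186]
tcp_rot: [-179.8, 0.2, 78.5]
wrist_force: [-0.1, 0.2, 0.6]
opening: 0.0091
```

>>> {"fn": "arm_command", "kwargs": {
  "increments": [
    [[0,0,-0.3],0],
    [[0,0,-0.8],0],
    [[0,0,-1.6],0],
    [[0,0,-2.4],0],
    [[0,0,-2.4],0]
  ]
}}

```text
time: 5.9
ee_pos: [0.5896, 0.2438, 0.1825]
tcp_rot: [180.0, 0.0, 78.5]
wrist_force: [-0.7, -0.3, -1.1]
opening: 0.009
```

```bash
python3 -c "
from h import *
inc([.588,.2433,.27],78.8)
c=grab('scene','s2'); crop(c,120,280,150,300,'s2c',4); c=grab('wrist','w4')"
```

```text
pose [0.5896 0.2438 0.1825] [1.7996e+02 3.0000e-02 7.8490e+01] t 5.9 open 0.009 F [-0.7 -0.3 -1.1] q [22. 16. 17. 90. -0. 34.]
inc [-0.036 -0.055 -3.5  ] roll -0.051 resid tilt [0.03 0.03]
```

View pics/s2c.png

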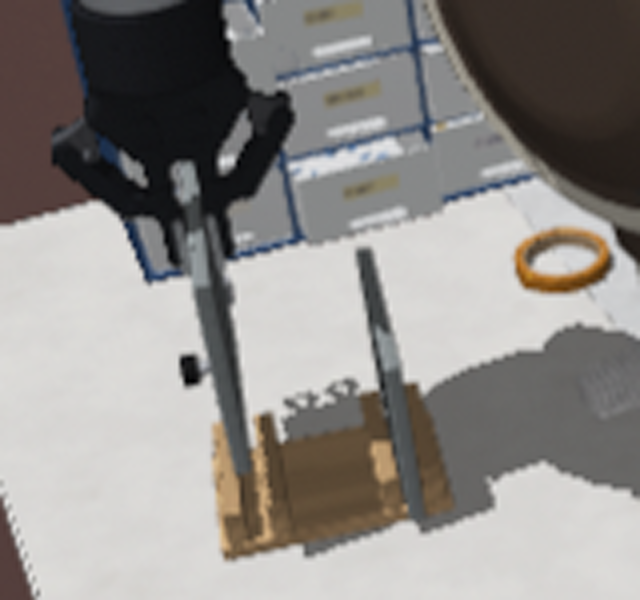

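View pics/w4.png

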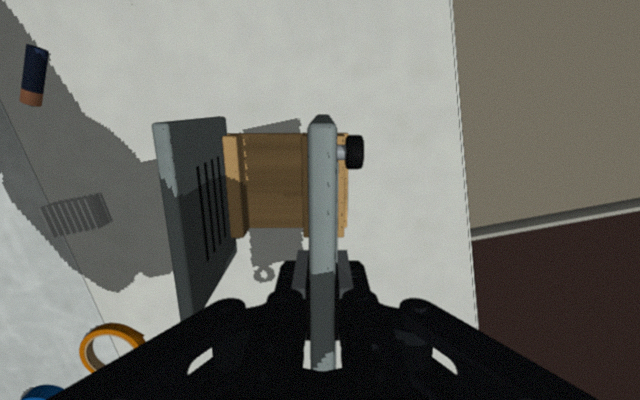

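>>> {"fn": "arm_command", "kwargs": {
  "increments": [
    [[0,0,-1],0],
    [[0,0,-2],0],
    [[0,0,-3.1],0],
    [[0,0,-3.1],0]
  ]
}}

```text
time: 6.4
ee_pos: [0.5896, 0.2439, 0.2591]
tcp_rot: [180.0, 0.0, 78.5]
wrist_force: [0.2, -0.1, -2.3]
opening: 0.0093
```

```bash
python3 -c "
from h import *
inc([.415,-.1775,.25],87.3)"
```

```text
pose [0.5896 0.2439 0.2591] [1.7998e+02 4.0000e-02 7.8490e+01] t 6.4 open 0.0093 F [ 0.2 -0.1 -2.3] q [22. 18. 27. 99. -0. 34.]
inc [-17.91   -3.481   0.375] roll -1.468 resid tilt [0.01 0.05]
```

>>> {"fn": "arm_command", "kwargs": {
  "increments": [
    [[-0.8,-0.2,0],0],
    [[-2,-0.4,0],-0.2],
    [[-3.4,-0.7,0],-0.4],
    [[-4.8,-0.9,0],-0.6],
    [[-6.2,-1.2,0],-0.8]
  ]
}}

```text
time: 6.9
ee_pos: [0.5283, 0.0968, 0.2568]
tcp_rot: [-179.9, 0.1, 83.4]
wrist_force: [0.2, 1.2, -2.6]
opening: 0.0092
```

```bash
python3 -c "
from h import *
inc([.415,-.1775,.25],87.3)"
```

```text
pose [0.5283 0.0968 0.2568] [-1.7988e+02  1.0000e-01  8.3350e+01] t 6.9 open 0.0092 F [ 0.2  1.2 -2.6] q [10.  4. 10. 97. -0. 17.]
inc [-11.421  -3.232   0.298] roll -0.658 resid tilt [-0.13  0.09]
```

>>> {"fn": "arm_command", "kwargs": {
  "increments": [
    [[-1.4,-0.4,0],-0.2],
    [[-2.8,-0.8,0],-0.3],
    [[-4.2,-1.2,0],-0.5],
    [[-5.6,-1.6,0.1],-0.66],
    [[-7,-2,0.2],-0.66]
  ]
}}

```text
time: 7.4
ee_pos: [0.4572, -0.0724, 0.2501]
tcp_rot: [-179.8, 0.1, 87.4]
wrist_force: [0.6, -0.4, -1.7]
opening: 0.0095
```

```bash
python3 -c "
from h import *
inc([.415,-.1775,.25],87.3)"
```

```text
pose [ 0.4572 -0.0724  0.2501] [-1.7975e+02  8.0000e-02  8.7360e+01] t 7.4 open 0.0095 F [ 0.6 -0.4 -1.7] q [-9. -6. -0. 96. -0. -6.]
inc [-4.275 -1.492  0.017] roll 0.01 resid tilt [-0.25  0.08]
```

>>> {"fn": "arm_command", "kwargs": {
  "increments": [
    [[-1.4,-0.5,0],0],
    [[-2.8,-1,0],0],
    [[-3.8,-1.3,0],0],
    [[-4.28,-1.5,0],0],
    [[-4.28,-1.5,0],0]
  ]
}}

```text
time: 7.9
ee_pos: [0.414, -0.1785, 0.249]
tcp_rot: [-179.7, 0.1, 87.2]
wrist_force: [0.8, 0.6, -2.1]
opening: 0.0094
```

```bash
python3 -c "
from h import *
inc([.415,-.1775,.16],87.3)
c=grab('top','t2'); crop(c,300,420,140,230,'t2c')
c=grab('scene','s3'); c=grab('wrist','w5')"
```

```text
pose [ 0.414  -0.1785  0.249 ] [-1.7966e+02  5.0000e-02  8.7230e+01] t 7.9 open 0.0094 F [ 0.8  0.6 -2.1] q [-23.  -8.  -2.  96.  -0. -20.]
inc [0.045 0.06  3.562] roll -0.012 resid tilt [-0.34  0.05]
```

View pics/t2c.png

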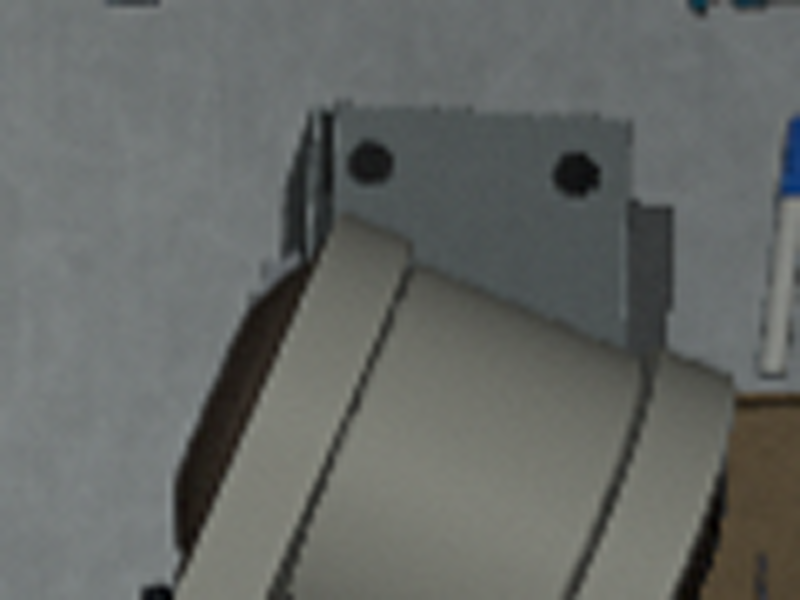

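View pics/s3.png

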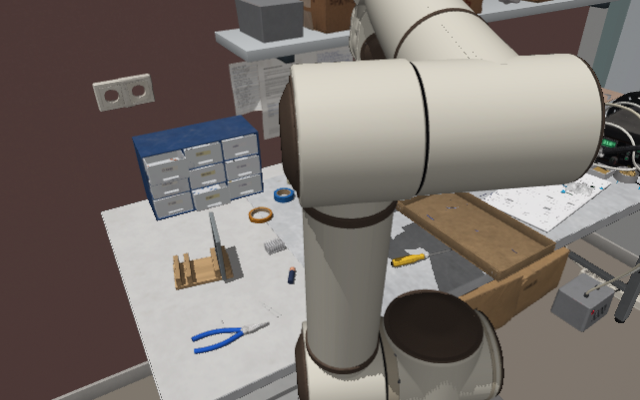

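View pics/w5.png

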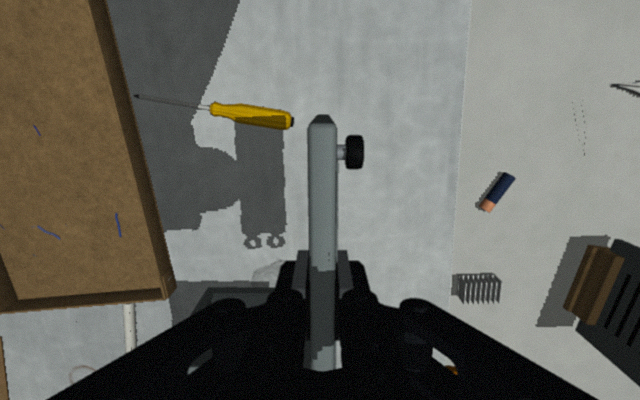

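```bash
python3 - <<'E'
from h import *
c=load('w5'); crop(c,270,380,100,280,'w5c',3.3)
g=cv2.cvtColor(c['frame'],cv2.COLOR_RGB2GRAY).astype(int)
print(g[105:140:2,322])
for r in (130,150,170,190,210,230,245): print(r,g[r,300:346])
P=cloud(c); 
R=Ro.from_euler('xyz',c['tcp_rot'],degrees=True)
def tool(p): return R.inv().apply(p-c['ee_pos'])
for r in (128,140,170,200,240,300,360): print(r,tool(P[r,322]).round(4))
E
```

```text
[169 167 165 166 159  42  32  36  33  59  93 100 108 109 115 112 113 112]
130 [165 163 163 164 161 158 144  89  63  70  85  91 101 104 107 109 106 113
 106 110 111 115 112 108 111 115 113 115 119 118 116 119 115 111 107  91
  94 133 163 170 163 165 162 165 171 167]
150 [160 161 160 162 166 166 155 116  69  63  79  90 102 103 100 106 104 106
 111 111 109 110 112 109 111 114 114 112 114 113 117 116 110 108 102  84
  77 102 116 130 124 123 106  74  63  51]
170 [160 166 163 159 162 161 156 122  73  66  77  92 100 104 110 106 104 108
 105 106 108 110 112 108 119 114 114 114 116 113 115 115 106 106  99  79
  81  92 115 152 166 165 167 168 162 166]
190 [153 158 160 157 159 164 151 127  84  60  77  87  98 100 110 112 105 105
 108 108 108 109 110 116 114 111 115 112 114 115 116 116 114 101  92  75
  67  97 137 164 167 163 164 159 161 163]
210 [154 153 151 151 152 152 154 136  94  63  71  81  93 102 103 103 104 103
 103 107 111 112 112 110 110 111 115 116 111 113 116 115 104 103  97  73
  75 101 135 168 170 162 161 161 162 167]
230 [154 152 158 155 159 157 166 160 115  66  66  81  90 103 107 101 107 103
 107 109 106 110 110 113 112 115 116 118 116 112 117 111 111 105  93  81
  90 118 144 159 156 162 160 158 161 164]
245 [160 156 156 158 154 151 159 158 116  70  69  77  87  99 104 106 101 107
 107 104 107 107 113 115 113 119 117 113 115 118 117 113 106 103  90  82
  92 111 140 157 156 152 161 160 159 160]
128 [-0.0008 -0.0673 -0.0213]
140 [-0.0008 -0.0635 -0.0222]
170 [-0.0008 -0.0536 -0.0224]
200 [-0.0008 -0.043  -0.0217]
240 [-0.0007 -0.0279 -0.0214]
300 [-0.0007 -0.0038 -0.0223]
360 [-0.0007  0.0232 -0.0227]
```

View pics/w5c.png

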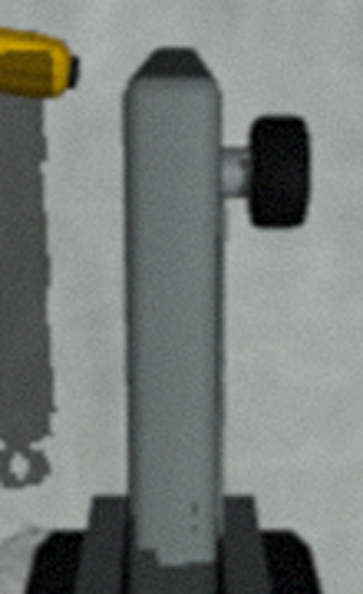

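```bash
python3 - <<'E'
from h import *
c=load('w5'); zt=c['ee_pos'][2]+.022
R=Ro.from_euler('xyz',c['tcp_rot'],degrees=True)
for uv in [(322,123),(307.4,130),(336.7,130),(308,245),(336.7,245)]:
    print(uv,R.inv().apply(onplane(c,[uv],zt)-c['ee_pos']).round(4))
# pins in tool frame of w2, for bias reference
E
```

```text
(322, 123) [[-0.0008 -0.0689 -0.0216]]
(307.4, 130) [[-0.0055 -0.0666 -0.0216]]
(336.7, 130) [[ 0.004  -0.0666 -0.0217]]
(308, 245) [[-0.0058 -0.0262 -0.0219]]
(336.7, 245) [[ 0.0046 -0.0262 -0.0219]]
```

>>> {"fn": "arm_command", "kwargs": {
  "increments": [
    [[0.05,0.06,0.8],0],
    [[0.05,0.06,1.8],0],
    [[0.05,0.06,2.8],0],
    [[0.05,0.06,3.6],0],
    [[0.05,0.06,3.6],0]
  ]
}}

```text
time: 8.55
ee_pos: [0.4152, -0.1743, 0.157]
tcp_rot: [-179.5, -0.0, 87.5]
wrist_force: [-0.8, 1.0, -2.5]
opening: 0.0091
```

```bash
python3 -c "
from h import *
inc([.4733,-.1793,.158],87.3)"
```

```text
pose [ 0.4152 -0.1743  0.157 ] [-1.7948e+02 -5.0000e-02  8.7480e+01] t 8.55 open 0.0091 F [-0.8  1.  -2.5] q [-23.  -9. -13.  87.  -0. -20.]
inc [-0.099  2.329 -0.063] roll 0.03 resid tilt [-0.52 -0.05]
```

>>> {"fn": "arm_command", "kwargs": {
  "increments": [
    [[-0.05,0.4,-0.05],0],
    [[-0.1,1.0,-0.05],0],
    [[-0.1,1.5,-0.05],0],
    [[-0.1,1.8,-0.05],0],
    [[-0.1,1.8,-0.05],0]
  ]
}}

```text
time: 9.05
ee_pos: [0.4612, -0.1786, 0.158]
tcp_rot: [-179.5, -0.0, 87.5]
wrist_force: [-0.2, -0.5, -1.2]
opening: 0.0093
```

```bash
python3 -c "
from h import *
inc([.4733,-.1793,.158],87.3);c=grab('wrist','w6');grab('top','t3');inc([.4733,-.1793,.158],87.3)"
```

```text
pose [ 0.4612 -0.1786  0.158 ] [-1.7949e+02 -5.0000e-02  8.7520e+01] t 9.05 open 0.0093 F [-0.2 -0.5 -1.2] q [-21.  -3.  -7.  86.  -0. -19.]
inc [-0.005  0.483 -0.004] roll 0.037 resid tilt [-0.51 -0.05]
pose [ 0.4601 -0.1786  0.1579] [-1.7945e+02 -6.0000e-02  8.7500e+01] t 9.15 open 0.0091 F [ 0.4  0.  -3.3] q [-21.  -3.  -7.  86.  -0. -19.]
inc [-0.004  0.529 -0.011] roll 0.034 resid tilt [-0.55 -0.06]
```

View pics/w6.png

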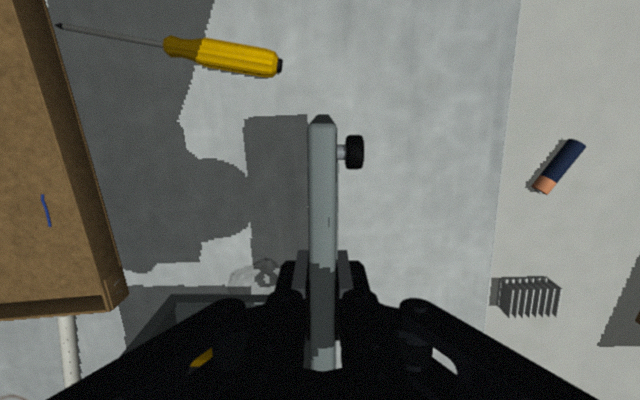

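View pics/t3.png

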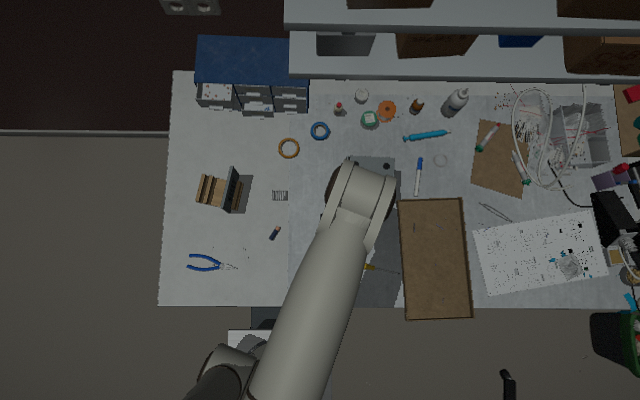

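>>> {"fn": "arm_command", "kwargs": {
  "increments": [
    [[0,0.25,0],0],
    [[0,0.45,0],0],
    [[0,0.55,0],0],
    [[0,0.55,0],0],
    [[0,0.55,0],0]
  ]
}}

```text
time: 9.65
ee_pos: [0.4738, -0.1792, 0.1577]
tcp_rot: [-179.4, -0.1, 87.5]
wrist_force: [-0.6, -0.3, -2.4]
opening: 0.0092
```

```bash
python3 -c "
from h import *
inc([.4738,-.1793,.158],87.3)"
```

```text
pose [ 0.4738 -0.1792  0.1577] [-1.7944e+02 -6.0000e-02  8.7500e+01] t 9.65 open 0.0092 F [-0.6 -0.3 -2.4] q [-21.  -1.  -6.  86.  -0. -18.]
inc [-0.003  0.001 -0.012] roll 0.033 resid tilt [-0.56 -0.06]
```

>>> {"fn": "arm_command", "kwargs": {
  "increments": [
    [[0,0,0.3],0],
    [[0,0,0.6],0],
    [[0,0,0.85],0],
    [[0,0,1.0],0],
    [[0,0,1.0],0]
  ]
}}

```text
time: 10.15
ee_pos: [0.4732, -0.1791, 0.1319]
tcp_rot: [-179.4, -0.1, 87.5]
wrist_force: [-0.1, -0.2, -3.0]
opening: 0.0089
```

```bash
python3 -c "
from h import *
inc([.4738,-.1793,.120],87.3); print(get_obs()['torque'])"
```

```text
pose [ 0.4732 -0.1791  0.1319] [-1.7938e+02 -8.0000e-02  8.7500e+01] t 10.15 open 0.0089 F [-0.1 -0.2 -3. ] q [-21.  -1.  -8.  83.  -0. -18.]
inc [-0.009  0.031  0.475] roll 0.033 resid tilt [-0.62 -0.08]
[-0.04359798 -0.02038278  0.02531174]
```

>>> {"fn": "arm_command", "kwargs": {
  "increments": [
    [[0,0.02,0.15],0],
    [[0,0.03,0.3],0],
    [[0,0.03,0.4],0],
    [[0,0.03,0.4],0]
  ]
}}

```text
time: 10.55
ee_pos: [0.4737, -0.179, 0.1215]
tcp_rot: [-179.4, -0.1, 87.5]
wrist_force: [-0.0, 0.8, -2.5]
opening: 0.0093
```

```bash
python3 -c "
from h import *
inc([.4738,-.1793,.120],87.3); print(get_obs()['torque'])"
```

```text
pose [ 0.4737 -0.179   0.1215] [-1.7936e+02 -8.0000e-02  8.7500e+01] t 10.55 open 0.0093 F [-0.   0.8 -2.5] q [-21.  -1.  -9.  82.  -0. -18.]
inc [-0.011  0.005  0.06 ] roll 0.033 resid tilt [-0.64 -0.08]
[ 0.05484839 -0.00793287 -0.00472132]
```

>>> {"fn": "arm_command", "kwargs": {
  "increments": [
    [[0,0,0.05],0],
    [[0,0,0.1],0],
    [[0,0,0.12],0],
    [[0,0,0.12],0]
  ]
}}

```text
time: 10.95
ee_pos: [0.4737, -0.1792, 0.1201]
tcp_rot: [-179.4, -0.0, 87.5]
wrist_force: [-5.4, 1.7, 9.5]
opening: 0.0091
```

```bash
python3 -c "
from h import *
inc([.4738,-.1793,.120],87.3); print(get_obs()['torque'])"
```

```text
pose [ 0.4737 -0.1792  0.1201] [-1.7944e+02 -5.0000e-02  8.7500e+01] t 10.95 open 0.0091 F [-5.4  1.7  9.5] q [-21.  -1. -10.  82.  -0. -18.]
inc [-0.005  0.003  0.004] roll 0.033 resid tilt [-0.56 -0.05]
[ 0.21676019  0.60792059 -0.00724395]
```

>>> {"fn": "arm_command", "kwargs": {
  "increments": [
    [[0,0,0],0],
    [[0,0,0],0],
    [[0,0,0],0],
    [[0,0,0],0]
  ],
  "claw": -1
}}

```text
time: 11.35
ee_pos: [0.4737, -0.1791, 0.1199]
tcp_rot: [-179.4, -0.1, 87.5]
wrist_force: [0.4, -0.5, 0.6]
opening: 0.067
```

```bash
python3 -c "
from h import *
inc([.4738,-.1793,.24],87.3); c=grab('wrist','w7')"
```

```text
pose [ 0.4737 -0.1791  0.1199] [-1.7943e+02 -5.0000e-02  8.7500e+01] t 11.35 open 0.067 F [ 0.4 -0.5  0.6] q [-21.  -1. -10.  82.  -0. -18.]
inc [-2.000e-03 -4.400e-02 -4.802e+00] roll 0.033 resid tilt [-0.57 -0.05]
```

View pics/w7.png

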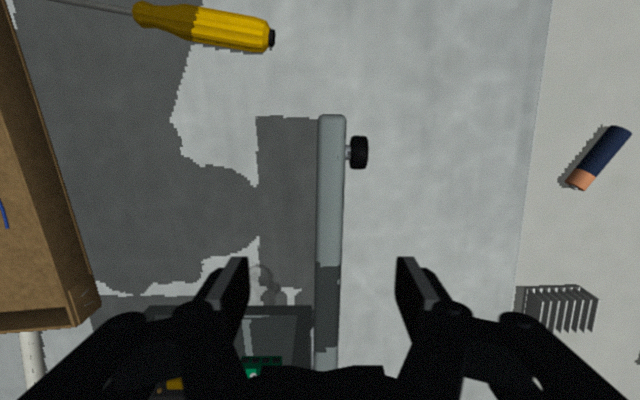

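>>> {"fn": "arm_command", "kwargs": {
  "increments": [
    [[0,0,-0.8],0],
    [[0,0,-2],0],
    [[0,0,-3.5],0],
    [[0,0,-5],0],
    [[0,0,-5],0]
  ]
}}

```text
time: 11.9
ee_pos: [0.4762, -0.1798, 0.25]
tcp_rot: [-179.8, 0.1, 87.5]
wrist_force: [0.0, -0.1, 0.7]
opening: 0.0853
```

```bash
python3 -c "
from h import *
c=grab('wrist','w8'); inc([.51,-.16,.24],87.3)
P=cloud(c); m=(P[...,2]>.13)&(P[...,2]<.148)&(P[...,1]>-.24)&(P[...,1]<-.12)&(P[...,0]>.35)&(P[...,0]<.56)
n,l,st,ce=cv2.connectedComponentsWithStats(m.astype(np.uint8)); k=1+np.argmax(st[1:,4]); m=l==k
v,u=np.nonzero(m); Q=P[m]; r=cv2.minAreaRect((onplane(c,np.c_[u,v],.142)[:,:2]*1000).astype(np.float32)); print(r,np.median(Q[:,2])); print(cv2.boxPoints(r))
for a,b in((.4,.43),(.43,.46),(.46,.49),(.49,.52),(.52,.55)):
  s=Q[(Q[:,0]>a)&(Q[:,0]<b)]; print(a,len(s),np.median(s[:,2]))
crop(c,240,420,0,400,'w8c',1.5)
"
```

```text
pose [ 0.4759 -0.1797  0.2473] [-1.7965e+02  2.0000e-02  8.7500e+01] t 11.95 open 0.0854 F [-0.2  0.5 -0.7] q [-21.  -0.   5.  96.  -0. -18.]
inc [0.845 1.33  0.285] roll 0.033 resid tilt [-0.35  0.02]
((471.52880859375, -178.57933044433594), (9.867668151855469, 137.9246063232422), 86.35330200195312) 0.1390756306560999
[[ 402.39233 -179.1169 ]
 [ 540.0377  -187.88945]
 [ 540.6653  -178.04176]
 [ 403.0199  -169.26921]]
0.4 541 0.13704382922686204
0.43 540 0.13823244662668419
0.46 495 0.1394791830927406
0.49 452 0.14070672921887487
0.52 293 0.14170771428217652
```

View pics/w8.png

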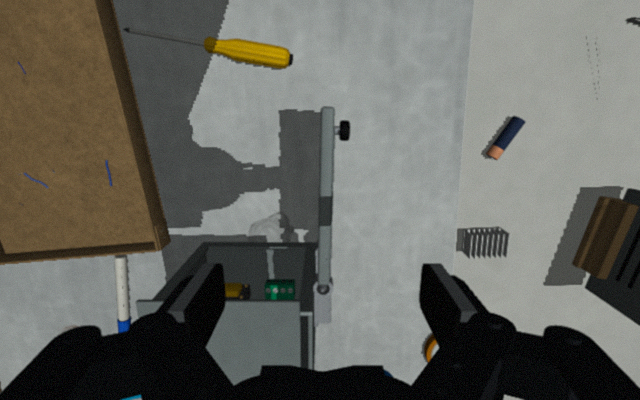

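```bash
cat >> h.py <<'E'
H=np.array([.5553,-.1839]); psi=np.radians(-2.7)
xb=np.array([np.cos(psi),np.sin(psi)]); yb=np.array([-np.sin(psi),np.cos(psi)])
def push(al,off,r=.105):
    a=np.radians(al); u=-yb*np.cos(a)-xb*np.sin(a); n=-xb*np.cos(a)+yb*np.sin(a)
    return H+r*u+off*n
def offs(al): # supporting half extent of the closed fingers 14.5 (tool x) x 11 (tool y), plus half the door
    a=np.radians(al); return .005+.0145*abs(np.sin(a))+.011*abs(np.cos(a))
def incs(pts):
    ob=get_obs(); R=Ro.from_euler('xyz',ob['tcp_rot'],degrees=True)
    print('pose',ob['ee_pos'].round(4),ob['tcp_rot'].round(2),'t',round(ob['time'],2),'open',round(ob['opening'],4),'F',ob['wrist_force'].round(1))
    for p in pts: print((R.inv().apply(np.array(p)-ob['ee_pos'])/.025).round(2).tolist())
E
python3 -c "
from h import *
p=push(91,.05)
incs([[*p,.22],[*p,.128]])"
```

```text
pose [ 0.4759 -0.1797  0.2473] [-1.7965e+02  2.0000e-02  8.7500e+01] t 11.95 open 0.0854 F [-0.2  0.5 -0.7]
[2.06, -0.97, 1.1]
[2.06, -0.95, 4.78]
```

>>> {"fn": "arm_command", "kwargs": {
  "increments": [
    [[0.8,-0.4,0],0],
    [[1.6,-0.8,0.2],0],
    [[2.06,-0.97,0.5],0],
    [[2.06,-0.97,1],0],
    [[2.06,-0.97,1.1],0]
  ],
  "claw": 1
}}

```text
time: 12.45
ee_pos: [0.4532, -0.127, 0.2177]
tcp_rot: [-179.5, -0.0, 87.5]
wrist_force: [-0.1, -0.3, -0.3]
opening: 0.0123
```

```bash
python3 -c "
from h import *
c=grab('wrist','w9');
p=push(91,.05)
incs([[*p,.128]])"
```

```text
pose [ 0.4533 -0.1273  0.218 ] [-179.5   -0.    87.5] t 12.5 open 0.0045 F [ 0.3 -0.1 -0.2]
[0.0, 0.05, 3.6]
```

View pics/w9.png

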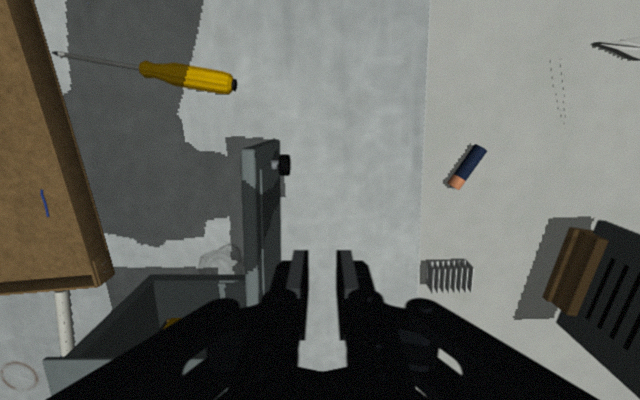

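>>> {"fn": "arm_command", "kwargs": {
  "increments": [
    [[0,0,1],0],
    [[0,0,2],0],
    [[0,0,3],0],
    [[0,0,3.6],0],
    [[0,0,3.6],0]
  ]
}}

```text
time: 13.0
ee_pos: [0.4516, -0.1274, 0.126]
tcp_rot: [-179.3, -0.0, 87.5]
wrist_force: [0.3, -0.1, 0.4]
opening: 0.0001
```

```bash
python3 -c "
from h import *
c=grab('wrist','w10');
incs([[*push(a,o),.128] for a,o in [(91,.04),(91,.03),(91,offs(91)),(87,offs(87)),(83,offs(83)),(79,offs(79)),(75,offs(75)),(71,offs(71)),(66,offs(66))]])"
```

```text
pose [ 0.4522 -0.1275  0.1276] [-1.7943e+02 -2.0000e-02  8.7480e+01] t 13.05 open 0.0002 F [-0.3 -0.6  0.3]
[-0.39, 0.05, -0.02]
[-0.79, 0.04, -0.02]
[-1.2, 0.03, -0.02]
[-1.48, -0.02, -0.01]
[-1.75, -0.05, -0.01]
[-2.02, -0.07, -0.01]
[-2.3, -0.07, -0.01]
[-2.58, -0.05, -0.02]
[-2.94, 0.01, -0.02]
```

View pics/w10.png

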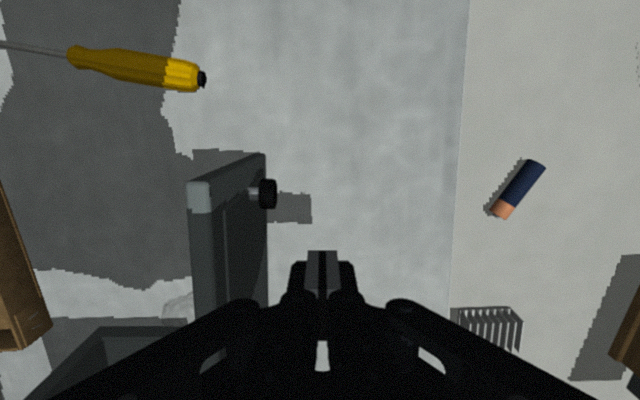

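>>> {"fn": "arm_command", "kwargs": {
  "increments": [
    [[-0.4,0.05,0],0],
    [[-0.8,0.04,0],0],
    [[-1.2,0.03,0],0],
    [[-1.5,0,0],0],
    [[-1.75,-0.05,0],0]
  ]
}}

```text
time: 13.55
ee_pos: [0.449, -0.1722, 0.1279]
tcp_rot: [-179.4, -0.0, 87.4]
wrist_force: [-0.2, 0.8, -0.1]
opening: 0.0004
```

>>> {"fn": "arm_command", "kwargs": {
  "increments": [
    [[-0.3,0,0],0],
    [[-0.55,0,0],0],
    [[-0.85,0.02,0],0],
    [[-1.2,0.08,0],0],
    [[-1.2,0.08,0],0]
  ]
}}

```text
time: 14.05
ee_pos: [0.4498, -0.2032, 0.1277]
tcp_rot: [-179.4, -0.0, 87.4]
wrist_force: [0.4, 0.4, -0.3]
opening: -0.0001
```

```bash
python3 -c "
from h import *
c=grab('wrist','w11');
incs([[*push(a,offs(a)),.128] for a in range(70,0,-5)])"
```

```text
pose [ 0.4497 -0.2027  0.1277] [-1.7943e+02 -2.0000e-02  8.7390e+01] t 14.1 open -0.0002 F [-0.1  0.3 -1. ]
[0.35, -0.07, -0.01]
[0.0, -0.01, -0.01]
[-0.35, 0.09, -0.01]
[-0.7, 0.21, -0.01]
[-1.04, 0.37, -0.02]
[-1.37, 0.56, -0.02]
[-1.68, 0.79, -0.02]
[-1.98, 1.04, -0.02]
[-2.25, 1.33, -0.03]
[-2.5, 1.64, -0.03]
[-2.72, 1.98, -0.03]
[-2.91, 2.34, -0.04]
[-3.06, 2.73, -0.04]
[-3.18, 3.13, -0.04]
```

View pics/w11.png

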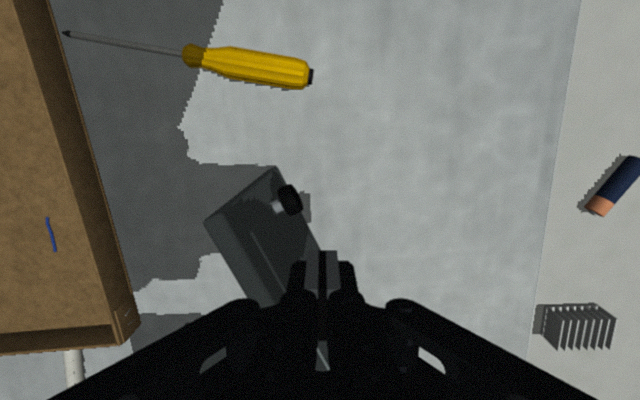

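The door is turning with the fingers (its free edge is now at about (240,190), well past the start). Continuing along the arc.

>>> {"fn": "arm_command", "kwargs": {
  "increments": [
    [[-0.35,0.1,0],0],
    [[-0.7,0.2,0],0],
    [[-1.05,0.37,0],0],
    [[-1.37,0.56,0],0],
    [[-1.68,0.8,0],0]
  ]
}}

```text
time: 14.6
ee_pos: [0.4681, -0.2464, 0.1274]
tcp_rot: [-179.4, -0.0, 87.4]
wrist_force: [-1.1, 0.2, -0.7]
opening: -0.0002
```

```bash
python3 -c "
from h import *
incs([[*push(a,offs(a)),.128] for a in range(50,-1,-5)])"
```

```text
pose [ 0.4681 -0.2464  0.1274] [-1.7943e+02 -2.0000e-02  8.7370e+01] t 14.6 open -0.0002 F [-1.1  0.2 -0.7]
[0.67, -0.45, -0.02]
[0.34, -0.26, -0.02]
[0.03, -0.03, -0.02]
[-0.27, 0.22, -0.03]
[-0.54, 0.51, -0.03]
[-0.79, 0.82, -0.03]
[-1.01, 1.17, -0.04]
[-1.2, 1.53, -0.04]
[-1.35, 1.91, -0.04]
[-1.47, 2.31, -0.05]
[-1.54, 2.72, -0.05]
```

>>> {"fn": "arm_command", "kwargs": {
  "increments": [
    [[-0.27,0.22,0],0],
    [[-0.54,0.51,0],0],
    [[-0.79,0.82,0],0],
    [[-1.0,1.17,0],0],
    [[-1.0,1.17,0],0]
  ]
}}

```text
time: 15.1
ee_pos: [0.4971, -0.2733, 0.1268]
tcp_rot: [-179.4, -0.0, 87.4]
wrist_force: [-0.8, 0.0, -0.2]
opening: -0.0001
```

```bash
python3 -c "
from h import *
c=grab('wrist','w12')
incs([[*push(a,offs(a)),.128] for a in range(20,-1,-4)])"
```

```text
pose [ 0.4966 -0.2729  0.1268] [-1.794e+02 -3.000e-02  8.738e+01] t 15.15 open -0.0002 F [ 0.4 -0.7 -0.5]
[-0.0, -0.02, -0.05]
[-0.16, 0.27, -0.05]
[-0.29, 0.57, -0.05]
[-0.39, 0.88, -0.06]
[-0.48, 1.21, -0.06]
[-0.54, 1.54, -0.06]
```

View pics/w12.png

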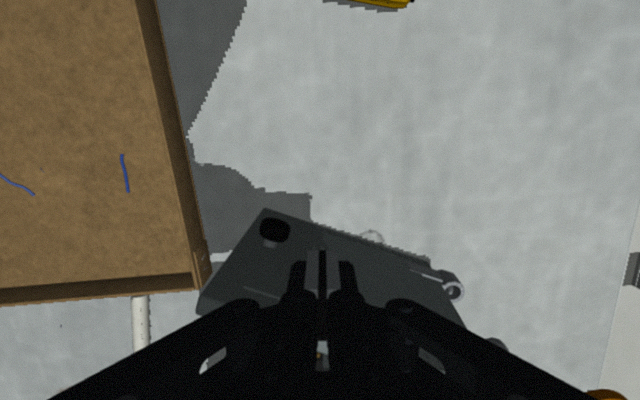

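>>> {"fn": "arm_command", "kwargs": {
  "increments": [
    [[-0.16,0.27,-0.05],0],
    [[-0.29,0.57,-0.05],0],
    [[-0.39,0.88,-0.05],0],
    [[-0.48,1.2,-0.05],0],
    [[-0.48,1.2,-0.05],0]
  ]
}}

```text
time: 15.65
ee_pos: [0.5269, -0.2864, 0.1274]
tcp_rot: [-179.4, -0.0, 87.4]
wrist_force: [-0.5, 0.4, -0.6]
opening: -0.0001
```

```bash
python3 -c "
from h import *
c=grab('wrist','w13')
incs([[*push(a,offs(a)),.128] for a in range(4,-5,-2)])"
```

```text
pose [ 0.5264 -0.2863  0.1274] [-1.7938e+02 -4.0000e-02  8.7390e+01] t 15.7 open -0.0002 F [-0.3 -0.4 -0.2]
[0.0, -0.01, -0.02]
[-0.03, 0.15, -0.02]
[-0.06, 0.32, -0.03]
[-0.08, 0.45, -0.03]
[-0.09, 0.58, -0.03]
```

View pics/w13.png

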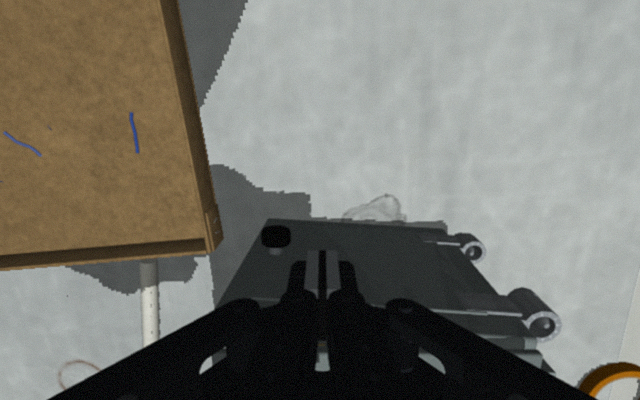

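>>> {"fn": "arm_command", "kwargs": {
  "increments": [
    [[-0.03,0.12,0],0],
    [[-0.05,0.22,0],0],
    [[-0.06,0.3,0],0],
    [[-0.06,0.3,0],0]
  ]
}}

```text
time: 16.1
ee_pos: [0.534, -0.2881, 0.1273]
tcp_rot: [-179.4, -0.0, 87.4]
wrist_force: [-0.6, 0.7, 0.5]
opening: 0.0001
```

```bash
python3 -c "
from h import *
incs([[*push(a,offs(a)),.128] for a in range(4,-5,-2)])"
```

```text
pose [ 0.534  -0.2881  0.1273] [-1.7938e+02 -4.0000e-02  8.7390e+01] t 16.1 open 0.0001 F [-0.6  0.7  0.5]
[0.06, -0.32, -0.02]
[0.03, -0.15, -0.03]
[0.0, 0.01, -0.03]
[-0.02, 0.14, -0.03]
[-0.03, 0.27, -0.03]
```

>>> {"fn": "arm_command", "kwargs": {
  "increments": [
    [[0,0.08,0],0],
    [[0,0.14,0],0],
    [[0,0.14,0],0]
  ]
}}

```text
time: 16.4
ee_pos: [0.5352, -0.2882, 0.1273]
tcp_rot: [-179.1, -0.0, 87.3]
wrist_force: [-13.7, 1.1, 6.4]
opening: 0.0001
```

```bash
python3 -c "
from h import *
incs([])
c=grab('wrist','w14')"
```

```text
pose [ 0.5352 -0.2882  0.1273] [-1.7911e+02 -5.0000e-02  8.7350e+01] t 16.4 open 0.0001 F [-13.7   1.1   6.4]
```

View pics/w14.png

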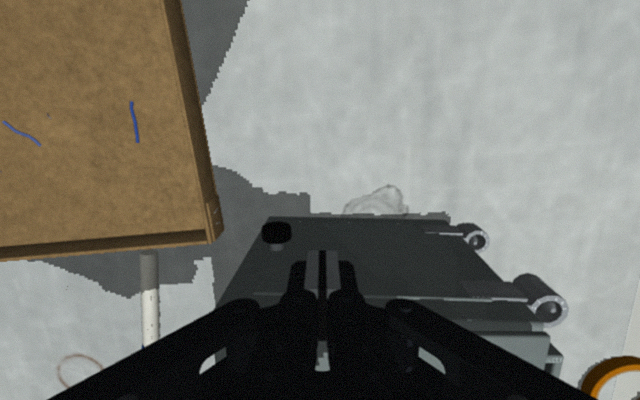

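>>> {"fn": "arm_command", "kwargs": {
  "increments": [
    [[0,-0.2,0],0],
    [[0,-0.6,0],0],
    [[0,-1.4,0],0],
    [[0,-2,-0.5],0],
    [[0,-2,-1.5],0]
  ]
}}

```text
time: 16.95
ee_pos: [0.4833, -0.2854, 0.1646]
tcp_rot: [-179.0, -0.1, 87.3]
wrist_force: [1.4, -0.0, 0.0]
opening: -0.0001
```

>>> {"fn": "arm_command", "kwargs": {
  "increments": [
    [[0,0,-1],0],
    [[0.5,0,-2],0],
    [[0.8,0.2,-3],0],
    [[0.8,0.4,-3],0]
  ]
}}

```text
time: 17.35
ee_pos: [0.4963, -0.2659, 0.2436]
tcp_rot: [-179.3, 0.0, 87.3]
wrist_force: [0.0, -0.8, -0.4]
opening: 0.0002
```

```bash
python3 -c "
from h import *
incs([])
c=grab('wrist','w15'); grab('top','t15')"
```

```text
pose [ 0.4963 -0.2659  0.2436] [-179.28    0.     87.34] t 17.35 open 0.0002 F [ 0.  -0.8 -0.4]
```

View pics/w15.png

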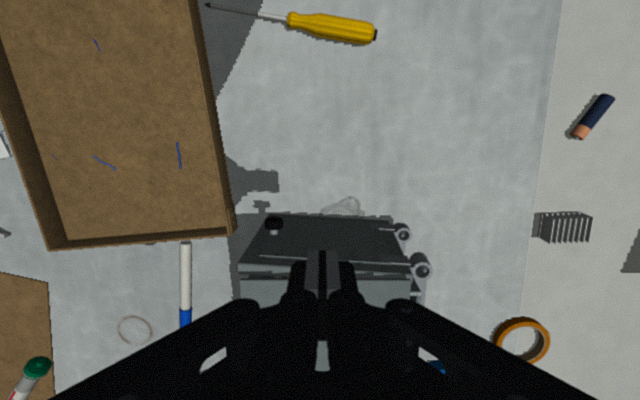

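```bash
python3 -c "
from h import *
incs([[.57,-.25,.29]])"
```

```text
pose [ 0.496  -0.2661  0.2397] [-1.7903e+02 -1.1000e-01  8.7340e+01] t 17.45 open 0.0001 F [-0.3 -0.7 -0.6]
[0.78, 2.89, -2.06]
```

>>> {"fn": "arm_command", "kwargs": {
  "increments": [
    [[0.2,0.8,-1],0],
    [[0.5,1.8,-2.06],0],
    [[0.78,2.9,-2.06],0],
    [[0.78,2.9,-2.06],0],
    [[0.78,2.9,-2.06],0]
  ]
}}

```text
time: 17.95
ee_pos: [0.5701, -0.2502, 0.2881]
tcp_rot: [-178.9, -0.2, 87.4]
wrist_force: [-0.0, 0.7, -1.2]
opening: 0.0002
```

```bash
python3 - <<'E'
from h import *
incs([])
c=grab('wrist','w16'); crop(c,220,420,130,280,'w16c',4)
P=cloud(c)
m=(P[...,2]>.02)&(P[...,2]<.145)
# door outer face & top points in the box frame
ctr=H+.057*xb-.078*yb
D=P[...,:2]-ctr; bx=D@xb; by=D@yb
for z0,z1 in ((.03,.05),(.06,.08),(.09,.11),(.11,.13)):
  for y0,y1 in((-.07,-.05),(-.03,0),(.01,.03),(.04,.06)):
    s=(P[...,2]>z0)&(P[...,2]<z1)&(by>y0)&(by<y1)&(bx>-.11)&(bx<-.05)
    if s.sum()>5: print((z0,z1),(y0,y1),s.sum(),'bx',np.median(bx[s]).round(4))
s=(P[...,2]>.132)&(P[...,2]<.1445)&(bx>-.075)&(bx<-.05)&(by>-.08)&(by<.075)
for y0 in np.arange(-.075,.075,.02):
  q=s&(by>y0)&(by<y0+.02)
  if q.sum()>2: print('top',y0.round(3),q.sum(),np.median(P[...,2][q]).round(4),np.median(bx[q]).round(4))
E
```

```text
pose [ 0.5701 -0.2502  0.2881] [-1.7887e+02 -1.6000e-01  8.7360e+01] t 17.95 open 0.0002 F [-0.   0.7 -1.2]
(0.03, 0.05) (-0.07, -0.05) 18 bx -0.0702
(0.03, 0.05) (-0.03, 0) 59 bx -0.0686
(0.03, 0.05) (0.01, 0.03) 40 bx -0.0669
(0.03, 0.05) (0.04, 0.06) 49 bx -0.0656
(0.06, 0.08) (-0.07, -0.05) 117 bx -0.0734
(0.06, 0.08) (-0.03, 0) 77 bx -0.068
(0.06, 0.08) (0.01, 0.03) 51 bx -0.0665
(0.06, 0.08) (0.04, 0.06) 52 bx -0.0648
(0.09, 0.11) (-0.07, -0.05) 63 bx -0.0692
(0.09, 0.11) (-0.03, 0) 98 bx -0.0676
(0.09, 0.11) (0.01, 0.03) 63 bx -0.0659
(0.09, 0.11) (0.04, 0.06) 45 bx -0.0646
(0.11, 0.13) (-0.07, -0.05) 91 bx -0.0685
(0.11, 0.13) (-0.03, 0) 161 bx -0.0669
(0.11, 0.13) (0.01, 0.03) 110 bx -0.0654
(0.11, 0.13) (0.04, 0.06) 113 bx -0.0641
top -0.075 242 0.1371 -0.0647
top -0.055 220 0.1378 -0.0641
top -0.035 193 0.1384 -0.0641
top -0.015 165 0.1392 -0.0635
top 0.005 141 0.14 -0.063
top 0.025 110 0.1404 -0.0628
top 0.045 113 0.1407 -0.0619
top 0.065 9 0.1378 -0.0501
```

View pics/w16c.png

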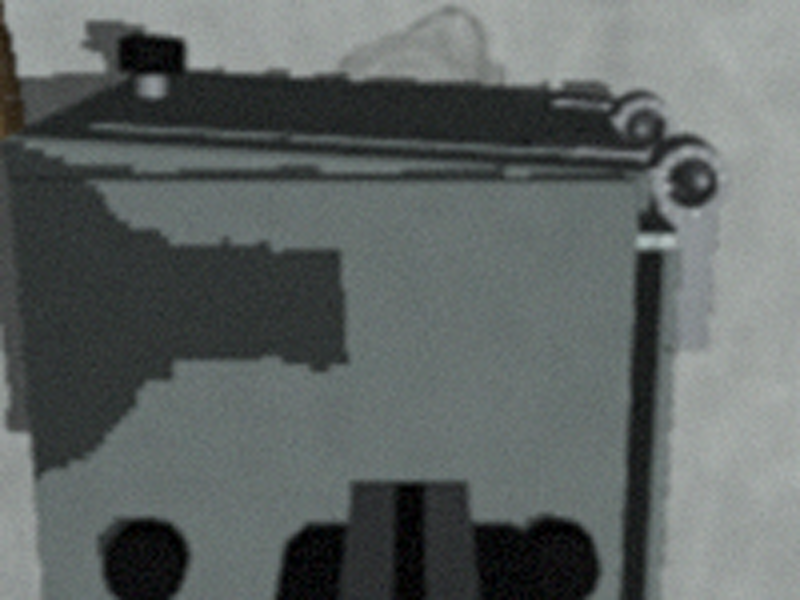

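```bash
python3 - <<'E'
from h import *
for n in ('w13','w14','w15','w16'):
    c=load(n); P=cloud(c); ctr=H+.057*xb-.078*yb
    D=P[...,:2]-ctr; bx=D@xb; by=D@yb
    s=(P[...,2]>.03)&(P[...,2]<.13)&(by>-.07)&(by<.062)&(bx>-.09)&(bx<-.055)&~((by<-.04)&(P[...,2]<.095))
    u,v=np.meshgrid(np.arange(640),np.arange(400)); 
    if n in('w13','w14','w15'): s&=(v<300)&((u<280)|(u>365))
    A=np.c_[by[s],P[...,2][s],np.ones(s.sum())]; b=bx[s]
    for _ in range(4):
        k=np.linalg.lstsq(A,b,rcond=None)[0]; e=b-A@k; g=abs(e)<2.5*e.std(); A,b=A[g],b[g]
    print(n,s.sum(),'slope y',k[0].round(4),'slope z',k[1].round(4),'at y=-.027,z=.1',(k@[-.027,.1,1]).round(4),'rms',e.std().round(5))
# hood front edge & side for box yaw check
c=load('w16'); P=cloud(c); m=(P[...,2]>.147)&(P[...,2]<.156)
v,u=np.nonzero(m); X=onplane(c,np.c_[u,v],.151)[:,:2]; D=X-ctr; bx=D@xb; by=D@yb
pts=[]
for y0 in np.arange(-.065,.056,.01):
    q=(by>y0)&(by<y0+.01)&(bx<0)
    if q.sum()>10: pts.append((y0+.005,np.percentile(bx[q],0.5)))
pts=np.array(pts); print(pts.round(4).tolist(),np.polyfit(pts[:,0],pts[:,1],1))
E
```

```text
w13 8250 slope y 0.044 slope z 0.0222 at y=-.027,z=.1 -0.0677 rms 0.00043
w14 10065 slope y 0.0017 slope z 0.0229 at y=-.027,z=.1 -0.0633 rms 0.00043
w15 1839 slope y 0.0439 slope z 0.017 at y=-.027,z=.1 -0.0677 rms 0.00065
w16 1833 slope y 0.0443 slope z 0.0222 at y=-.027,z=.1 -0.0679 rms 0.00039
[[-0.06, -0.0619], [-0.05, -0.062], [-0.04, -0.062], [-0.03, -0.062], [-0.02, -0.062], [-0.01, -0.062], [0.0, -0.0621], [0.01, -0.0621], [0.02, -0.0621], [0.03, -0.0621], [0.04, -0.0621], [0.05, -0.0621], [0.06, -0.0621]] [-0.00138928 -0.06204468]
```

```bash
python3 -c "
from h import *
p=push(0,.06);incs([[*p,.26],[*p,.2]])"
```

```text
pose [ 0.5696 -0.2502  0.2886] [-1.789e+02 -1.500e-01  8.734e+01] t 18.0 open -0.0 F [-0.1  0.  -0.3]
[-1.58, -3.08, 1.2]
[-1.58, -3.03, 3.6]
```

>>> {"fn": "arm_command", "kwargs": {
  "increments": [
    [[-0.5,-1.2,0],0],
    [[-1.1,-2.4,0.3],0],
    [[-1.58,-3.1,1.5],0],
    [[-1.58,-3.03,3.2],0],
    [[-1.58,-3.03,3.6],0]
  ]
}}

```text
time: 18.5
ee_pos: [0.4875, -0.2856, 0.1957]
tcp_rot: [-178.6, -0.3, 87.2]
wrist_force: [0.3, -0.4, -0.5]
opening: 0.0001
```

```bash
python3 -c "
from h import *
p=push(0,.06);incs([[*p,.128]]+[[*push(0,o),.128] for o in (.04,.025,.02,.018,.016,.015)])"
```

```text
pose [ 0.4875 -0.2856  0.1957] [-178.61   -0.3    87.23] t 18.5 open 0.0001 F [ 0.3 -0.4 -0.5]
[-0.02, 0.18, 2.7]
[-0.02, 0.98, 2.68]
[-0.02, 1.58, 2.67]
[-0.02, 1.78, 2.67]
[-0.02, 1.86, 2.66]
[-0.02, 1.94, 2.66]
[-0.02, 1.98, 2.66]
```

>>> {"fn": "arm_command", "kwargs": {
  "increments": [
    [[0,0,1],0],
    [[0,0,2.2],0],
    [[0,0.5,2.67],0],
    [[0,1.1,2.67],0],
    [[0,1.4,2.67],0]
  ]
}}

```text
time: 19.0
ee_pos: [0.5223, -0.2869, 0.1288]
tcp_rot: [-178.7, -0.3, 87.3]
wrist_force: [-0.4, 0.6, 0.1]
opening: 0.0001
```

```bash
python3 -c "
from h import *
incs([[*push(0,o),.128] for o in (.025,.02,.018,.016,.015)])"
```

```text
pose [ 0.5223 -0.2869  0.1288] [-178.65   -0.28   87.26] t 19.0 open 0.0001 F [-0.4  0.6  0.1]
[-0.02, 0.12, 0.03]
[-0.02, 0.32, 0.03]
[-0.02, 0.4, 0.02]
[-0.02, 0.48, 0.02]
[-0.02, 0.52, 0.02]
```

>>> {"fn": "arm_command", "kwargs": {
  "increments": [
    [[0,0.15,0],0],
    [[0,0.25,0],0],
    [[0,0.35,0],0],
    [[0,0.42,0],0],
    [[0,0.46,0],0]
  ]
}}

```text
time: 19.5
ee_pos: [0.5338, -0.2875, 0.1288]
tcp_rot: [-178.7, -0.3, 87.2]
wrist_force: [-0.4, 0.4, -0.9]
opening: -0.0001
```

>>> {"fn": "arm_command", "kwargs": {
  "increments": [
    [[0,0.03,0],0],
    [[0,0.05,0],0],
    [[0,0.05,0],0]
  ]
}}

```text
time: 19.8
ee_pos: [0.5349, -0.2875, 0.1288]
tcp_rot: [-178.6, -0.3, 87.2]
wrist_force: [-1.4, -0.3, 0.2]
opening: 0.0002
```

>>> {"fn": "arm_command", "kwargs": {
  "increments": [
    [[0,0.03,0],0],
    [[0,0.03,0],0],
    [[0,0.03,0],0]
  ]
}}

```text
time: 20.1
ee_pos: [0.5349, -0.2876, 0.1288]
tcp_rot: [-178.6, -0.3, 87.2]
wrist_force: [-4.9, -0.1, 2.1]
opening: 0.0001
```

Contact at 5 N only. Now I withdraw slowly, straight back.

>>> {"fn": "arm_command", "kwargs": {
  "increments": [
    [[0,0,0],0],
    [[0,-0.03,0],0],
    [[0,-0.06,0],0],
    [[0,-0.1,0],0],
    [[0,-0.15,0],0]
  ]
}}

```text
time: 20.6
ee_pos: [0.5312, -0.2874, 0.1289]
tcp_rot: [-178.6, -0.3, 87.2]
wrist_force: [0.4, 0.6, -0.7]
opening: 0.0003
```

>>> {"fn": "arm_command", "kwargs": {
  "increments": [
    [[0,-0.1,0],0],
    [[0,-0.3,0],0],
    [[0,-0.7,0],0],
    [[0,-1.2,0],0],
    [[0,-1.8,0],0]
  ]
}}

```text
time: 21.1
ee_pos: [0.4853, -0.2851, 0.13]
tcp_rot: [-178.6, -0.3, 87.2]
wrist_force: [0.5, 0.7, 0.4]
opening: 0.0
```

>>> {"fn": "arm_command", "kwargs": {
  "increments": [
    [[0,-0.2,-1],0],
    [[0,-0.2,-2.5],0],
    [[0.3,0.2,-4.5],0],
    [[0.8,1.5,-6.2],0],
    [[1,3,-6.2],0]
  ]
}}

```text
time: 21.6
ee_pos: [0.5652, -0.2648, 0.2907]
tcp_rot: [-179.1, -0.1, 87.2]
wrist_force: [0.8, -0.9, 0.6]
opening: 0.0002
```

```bash
python3 - <<'E'
from h import *
incs([])
n='w17'; c=grab('wrist',n); P=cloud(c); ctr=H+.057*xb-.078*yb
D=P[...,:2]-ctr; bx=D@xb; by=D@yb
s=(P[...,2]>.03)&(P[...,2]<.13)&(by>-.07)&(by<.062)&(bx>-.09)&(bx<-.05)&~((by<-.04)&(P[...,2]<.095))
u,v=np.meshgrid(np.arange(640),np.arange(400)); s&=(v<300)&((u<280)|(u>365)|(v<240))
A=np.c_[by[s],P[...,2][s],np.ones(s.sum())]; b=bx[s]
for _ in range(4):
    k=np.linalg.lstsq(A,b,rcond=None)[0]; e=b-A@k; g=abs(e)<2.5*e.std(); A,b=A[g],b[g]
print(n,s.sum(),'slope y',k[0].round(4),'slope z',k[1].round(4),'at y=-.003,z=.077',(k@[-.003,.077,1]).round(4),'rms',e.std().round(5))
s=(P[...,2]>.132)&(P[...,2]<.1445)&(bx>-.075)&(bx<-.05)&(by>-.08)&(by<.075)
for y0 in (-.07,-.03,.01,.045):
  q=s&(by>y0)&(by<y0+.02)
  if q.sum()>2: print('top',y0,q.sum(),np.median(P[...,2][q]).round(4),np.median(bx[q]).round(4))
E
```

```text
pose [ 0.5652 -0.2648  0.2907] [-1.7908e+02 -7.0000e-02  8.7160e+01] t 21.6 open 0.0002 F [ 0.8 -0.9  0.6]
w17 1971 slope y 0.0195 slope z 0.0235 at y=-.003,z=.077 -0.0654 rms 0.00037
top -0.07 144 0.1371 -0.0628
top -0.03 128 0.1384 -0.0624
top 0.01 108 0.1396 -0.0623
top 0.045 104 0.1406 -0.0615
```

View pics/w17.png

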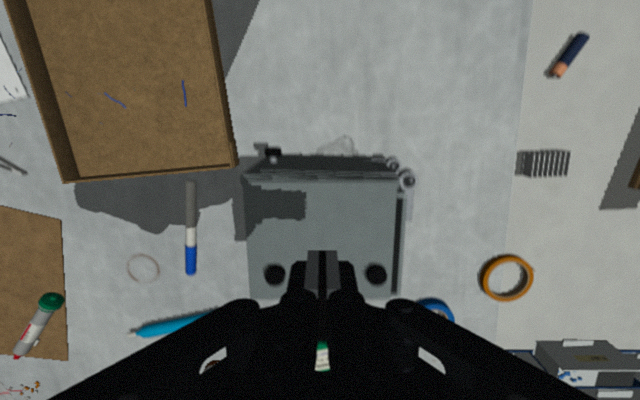

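```bash
python3 -c "
from workcell import *
print(job_done()); print(get_obs()['time'])"
```

```text
the job is handed in; nothing more can be done
None
the job is handed in; nothing more can be done
```

The door is back on the box and shut. I handed the job in after about 21.6 s of the 51 s allowed; no verdict is reported.

**What I did**
- I pinched the door by its top edge, lifted it out of the left slot over the slotted panel, and brought it to the hinge held about 90° open.
- I lowered both knuckles over the pins together. It seated at exactly the expected height, with a small upward force showing it had bottomed out. Then I released it, standing open.
- I swung it shut with the closed fingers, highest wrist force about 15 N.

**Last checks**
- **Shut angle:** after the first push (14 N) the door was flat while pressed, but stood at 0.044 rad once released. I pushed again more gently (5 N) and withdrew slowly, which left it at about 0.02 rad against the 0.07 limit.
- **Position:** the door's centre is at about x = -0.060 m in the box frame, against the -0.066 limit.
- **Seating:** the top edge is about 141 mm high at the hinge end and 137 mm at the free end, which is within the sag described. The tilt works out to about 0.04 rad.
- **Release:** the gripper is clear above the box and the wrist force is near zero.

**What I could not check directly**
- The top and scene cameras were blocked by the arm while I lowered the door. The fit on the pins rests on wrist-camera measurements, the force reading, and pictures afterwards showing the pins inside the knuckles.
- I took no final measurement of the bystanders or the slotted panel. In the pictures nothing appears to have been touched.

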